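# Put the preserves away in the touch-latch pull-out

## Task

Preserving is done, so clear the counter. Press the handleless green front of the white pull-out so that it springs ajar, draw it out, stand every small white-lidded preserving jar that is out on the counter upright in its tray, and push the front in again until it latches and stays shut, flush. Put the red tin and the pectin carton into the blue box and lower its lid fully shut; the tin and carton may be done at any time, and the mug, green bottle, bowl and large jar stay where they are.

Things in the scene. Friction and masses are not known exactly. Their poses are not given: they have to be found in the camera images.
- jar_a: squat preserving jar, amber body 62 mm across and 66 mm high, white lid 60 mm across on top, 85 mm high over all, 0.3 kg. Origin: centre of its underside; z up along the jar. May be absent (two or three of the four jars are out on the counter).
- jar_b: squat preserving jar, orange body 62 mm across and 66 mm high, white lid 60 mm across on top, 85 mm high over all, 0.3 kg. Origin: centre of its underside; z up along the jar. May be absent (two or three of the four jars are out on the counter).
- jar_c: squat preserving jar, yellow body 62 mm across and 66 mm high, white lid 60 mm across on top, 85 mm high over all, 0.3 kg. Origin: centre of its underside; z up along the jar. May be absent (two or three of the four jars are out on the counter).
- jar_d: squat preserving jar, green body 62 mm across and 66 mm high, white lid 60 mm across on top, 85 mm high over all, 0.3 kg. Origin: centre of its underside; z up along the jar. May be absent (two or three of the four jars are out on the counter).
- drawer (a joint): drawer slide, m: 0 = shut (latched it rests at 0 to 0.002), positive = out, stop 0.14, negative = pressed in, stop -0.007. Push-push latch: press past -0.005 (6 to 10 N) and let go: shut, it is thrown ajar to 0.046; pushed in from ajar past -0.005 (4 to 10 N) it latches; each press toggles. Beyond 0.05 out it runs free (1.3 N friction, stays where left) and can be drawn by its panel.
- tray_front (a point): middle of the tray floor's front edge, where it meets the inner face of the front panel, on the floor's top surface (moves with the drawer). x points into the cabinet (the drawer comes out towards -x), y along the drawer's width, z up. Inside the tray runs to x = 140 mm and is 240 mm wide; side and back walls 35 mm high. Tray floor 22 mm above the counter.
- panel_face (a point): centre of the outer face of the drawer's green front panel, 45 mm above the tray floor (moves with the drawer; same axes as the tray: pushing in is +x). The handleless panel is 280 mm wide, 16 mm thick, and reaches from 5 to 123 mm above the counter. The white cabinet behind it is 280 mm wide, 250 mm deep, 122 mm high; shut, its front edge is 8 mm behind the panel's inner face.
- panel_top (a point): middle of the top edge of the front panel, mid-thickness, 123 mm above the counter (moves with the drawer; same axes). When the drawer is ajar at 0.046 there is 54 mm between the panel's inner face and the cabinet, room for a finger to pinch the panel from above.
- kit_box: blue box for preserving supplies, fixed to the counter, 180 mm (its x) by 240 mm (its y) by 80 mm high, walls and floor 5 mm; hinged lid on its +x rim. Origin: centre of its underside.
- lid (a joint): hinge of the box's lid, rad: 0 = shut flat on the rim, grows as it opens to 1.9; 1.57 = upright. A stiff hinge (about 0.33 N m of friction): the lid stays wherever it is left and does not fall, so it must be brought all the way down; 1 to 3 N at the free edge moves it.
- lid_hinge (a point): on the hinge line in the middle of the box's +x rim, 80 mm above the counter. The lid plate is 180 mm from hinge to free edge, 240 mm wide, 8 mm thick, 0.25 kg. Shut, it reaches from the hinge towards the box's -x; opened, it stands up on the +x side. The point turns with the lid.
- lid_handle (a point): top of the dark wooden knob on the lid's outer face: 30 mm from the free edge, in the middle of the width, 35 mm above the lid plate's outer face (turns with the lid).
- tin: round red tin of sealing rings with a bare metal top, 58 mm across, 65 mm high, 0.2 kg. Origin: centre of its underside, z up.
- carton: brown pectin carton with a green band, 120 mm (its x) by 45 mm (its y) by 60 mm high, 0.2 kg. Origin: centre of its underside.
- mug: white mug, 72 mm across, 75 mm high, handle on its +y side; not part of the job. Origin: centre of its underside.
- vinegar: green bottle, 64 mm across, 210 mm high; not part of the job. Origin: centre of its underside.
- bowl: blue bowl, 120 mm across, 55 mm high; not part of the job. Origin: centre of its underside.
- big_jar: large amber jar with a metal lid, 90 mm across, 150 mm high; not part of the job. Origin: centre of its underside.

How it is judged (in metres and radians):
On the way, in this order (a step that is already met when the one before it is completed fails the run):
1. the drawer's front is pressed in past its shut place (value of joint drawer below -0.003 m), for 0.02 s.
2. the drawer has sprung ajar (value of joint drawer above 0.03 m), for 0.2 s.
3. every jar that is out stands upright on the tray floor, let go (x of jar_a in the frame of tray_front between 0.025 and 0.115 m and y of jar_a in the frame of tray_front between -0.095 and 0.095 m and z of jar_a in the frame of tray_front between -0.006 and 0.01 m and angle between each of jar_a, jar_b, jar_c, jar_d's own z axis and vertical below 0.15 rad and x of jar_b in the frame of tray_front between 0.025 and 0.115 m and y of jar_b in the frame of tray_front between -0.095 and 0.095 m and z of jar_b in the frame of tray_front between -0.006 and 0.01 m and x of jar_c in the frame of tray_front between 0.025 and 0.115 m and y of jar_c in the frame of tray_front between -0.095 and 0.095 m and z of jar_c in the frame of tray_front between -0.006 and 0.01 m and x of jar_d in the frame of tray_front between 0.025 and 0.115 m and y of jar_d in the frame of tray_front between -0.095 and 0.095 m and z of jar_d in the frame of tray_front between -0.006 and 0.01 m and contact force between each of jar_a, jar_b, jar_c, jar_d and the fingers below 0.05 N), for 0.3 s.
4. the drawer is shut, flush and latched (value of joint drawer between -0.0025 and 0.004 m), for 0.6 s.
At the end, for the whole second after the job is handed in: Drawer latched shut (joint between -0.0025 and 0.004 m) with every present jar upright (within 0.15 rad) on the tray floor; tin and carton inside the blue box (origins within its walls and below 50 mm); lid shut to within 0.05 rad; all at rest (all of step 4 and x of jar_a in the frame of tray_front between 0.025 and 0.115 m and y of jar_a in the frame of tray_front between -0.095 and 0.095 m and z of jar_a in the frame of tray_front between -0.006 and 0.01 m and angle between each of jar_a, jar_b, jar_c, jar_d's own z axis and vertical below 0.15 rad and x of jar_b in the frame of tray_front between 0.025 and 0.115 m and y of jar_b in the frame of tray_front between -0.095 and 0.095 m and z of jar_b in the frame of tray_front between -0.006 and 0.01 m and x of jar_c in the frame of tray_front between 0.025 and 0.115 m and y of jar_c in the frame of tray_front between -0.095 and 0.095 m and z of jar_c in the frame of tray_front between -0.006 and 0.01 m and x of jar_d in the frame of tray_front between 0.025 and 0.115 m and y of jar_d in the frame of tray_front between -0.095 and 0.095 m and z of jar_d in the frame of tray_front between -0.006 and 0.01 m and x of tin in the frame of kit_box between -0.085 and 0.085 m and y of tin in the frame of kit_box between -0.115 and 0.115 m and z of each of tin, carton in the frame of kit_box below 0.05 m and x of carton in the frame of kit_box between -0.085 and 0.085 m and y of carton in the frame of kit_box between -0.115 and 0.115 m and value of joint lid below 0.05 rad and linear speed of each of jar_a, jar_b, jar_c, jar_d, tin, carton below 0.03 m/s); the robot touches nothing.
It fails at once if a bystander (mug, bottle, bowl, large jar) is shoved more than 70 mm or tipped over (distance of any of mug, vinegar, bowl, big_jar from where it was at the start of the episode above 0.07 m or angle between any of mug, vinegar, bowl, big_jar's own z axis and vertical above 0.6 rad).
Of jar_a, jar_b, jar_c, jar_d only 2 to 3 are there at a start; the rules pass over those that are not, and their reading is None.
At some moment in a run one of jar_a, jar_b, jar_c, jar_d, tin may be knocked a few centimetres aside while the robot is not near it.
It also fails if it takes over 210 s, if anything falls off the work surface, if the arm or the gripper's body presses on something with over 40 N, if the wrist force passes 120 N, or if a joint passes its speed limit or range.

## Robot

A 6-joint arm with a two-finger parallel gripper is mounted at the origin on the work surface. World frame = base frame: x ahead of the robot, y to its left, z up, the work surface at z = 0. Lengths are in m, angles in degrees, forces in N, time in s.
With the tool pointing down it reaches from about 0.35 to 0.875 m from the base axis. Payload 4.2 kg.
Tool frame: the origin (TCP) lies between the finger pads; the fingertips stand 17 mm ahead of it and the grasp point (between the pads) lies 2 mm behind it; z points along the fingers, y is the line along which they close (so a half turn about z gives the same grasp; the last joint's range is limited). The gripper opens to 87 mm and grips with 3 to 60 N. Pads are 19 mm wide; open, the fingers measure 117 mm over their backs; the gripper's body (75 mm by 190 mm) begins 51 mm behind the grasp point.
Start: joints at [-60.012, 22.042, 0.453, 0, -68.411, -14.817], TCP at [0.164, -0.603, 0.24] pointing down, gripper open.
Joint ranges: [-179.83, 179.83], [-69.29, 118.12], [-61.27, 80.66], [-181.25, 117.63], [-171.15, -9.14], [-177.46, 177.46]. Speed limits (degrees/s): [159.86, 159.86, 180, 180, 180, 180].

## Interface

Orientations are given as a 3x3 rotation matrix whose columns are the frame's x, y, z axes.
In Python, from station import r gives the robot as it stands.
- The arm moves only by the tool servo_tool, never from a script. Its argument "targets" is a list of rows, each a list of 5 numbers: the shift along the world's x, y, z in units of 30 mm (1.0 is 30 mm), then the turn about the world's z in rad, then the finger opening in mm, from 0 to 87. In form: [[x, y, z, turn, gripper], ...]. A call has exactly 5 rows; each row is the pose to reach, as a shift and turn from the pose commanded when the call began; what a row does not reach only later rows make up. A row lasts 1/12 s, in which the tool goes at most 41.7 mm and 7.16 degrees, less where a joint would pass 70% of its speed; a pose out of reach is approached as far as the arm can. A call with a gripper value outside its range is refused whole. The fingers move at their own pace and stop on an object; the grip force is fixed at half the most. Time passes only in rows, so rows that repeat a pose let the fingers close, or fill a call up. It gives the time, the measured TCP pose, the force, the opening and the grip force at its end, in the units of the state.
- r.sense(): the state, without advancing time (a new reading comes with each control period).
- r.capture(name): name is "scene" or "top" or "wrist"; returns a dict with "pixels" (420x560x3 uint8, red, green, blue), "fx", "fy", "cx", "cy" (pixels), "world_from_camera" (4x4, takes a point from camera to world coordinates). Camera axes: x right, y down, z forward; pixel columns grow to the right and rows downward; lengths in m; the calibration is good to about 2 mm. The wrist camera is an equidistant fisheye: a pixel r from the principal point sees the ray r / f radians off the axis. A picture is of the moment at which its call begins. There is no depth.
- r.finish_job(): hands the job in; it is judged then, once.
The state is a dict: "time_s": time; "joints": joint angles; "joint_velocities": joint speeds; "effort": joint torques, N m; "tcp_pos": TCP position; "ee_rot": TCP orientation; "wrist_force": force on the tool from outside, world axes, zero at the start; "moment": the same for the moment, N m; "gripper_width": opening from 0.0 (shut) to 1.0 (fully open); "gripper_force": force on a finger pad.
Only numpy, scipy, OpenCV 4.12 (cv2) and the standard library are available. Lean on these libraries where they do the work, as an engineer would, in place of code of your own. Each camera call takes 0.05 s, during which the arm holds its last target. There are 200 camera calls.

## Working session

There is one attempt and no reset: what is moved stays moved. The work goes in short steps, Python scripts to look and compute and a tool call to move; the robot and the scene stay as the last step left them, time stands still between calls to the robot, and variables do not carry over. Pictures are saved under pics/ and viewed, at most 14 in all, crops included, and the job is handed in when it is done.

Besides the shell and the picture viewer there is one more tool, called as name([rows], argument=value, ...), one row to a line, values as JSON. servo_tool: Moves the arm, as the interface text tells. Its arguments: {"type":"object","properties":{"targets":{"type":"array","items":{"type":"array","items":{"type":"number"}}}},"required":["targets"]}

```bash
mkdir -p pics; ls; cat > h.py <<'E'
import numpy as np,cv2
from station import r
def cap(n,f):
    c=r.capture(n); cv2.imwrite('pics/'+f+'.png',c['pixels'][:,:,::-1]); np.savez('pics/'+f+'.npz',**c); return c
def ray(c,u,v):
    T=np.array(c['world_from_camera']); d=np.array([(u-c['cx'])/c['fx'],(v-c['cy'])/c['fy'],1.]); return T[:3,3],T[:3,:3]@d
def onz(c,u,v,z):
    o,d=ray(c,u,v); return (o+d*(z-o[2])/d[2]).round(4)
E
python3 - <<'E'
from h import *
for n in('scene','top'):
    c=cap(n,n+'0'); print(n,c['fx'],c['cx'],c['cy'],np.round(c['world_from_camera'],3).tolist())
s=r.sense(); print(s)
E
```

```text
pics
scene 395.8821791384884 280.4860379555119 206.86579809111169 [[0.676, 0.42, -0.606, 1.315], [0.737, -0.404, 0.542, -0.596], [-0.017, -0.812, -0.583, 0.784], [0.0, 0.0, 0.0, 1.0]]
top 401.0242496745065 281.7512689530073 214.82618855086656 [[-0.007, -0.997, 0.075, 0.548], [-1.0, 0.007, 0.006, 0.042], [-0.006, -0.075, -0.997, 1.01], [0.0, 0.0, 0.0, 1.0]]
{'time_s': 0.1, 'joints': array([-6.00119733e+01,  2.20859680e+01,  3.86802515e-01, -2.60116332e-02,
       -6.84110535e+01, -1.48172584e+01]), 'joint_velocities': array([-0.09596729, -0.19203887,  0.21390484,  0.04979126, -0.10706455,
       -0.00274702]), 'effort': array([ 2.05044489e-04, -3.91689205e+01,  1.87936056e+01,  4.23190936e+00,
        1.34950850e-02, -7.52185974e-05]), 'tcp_pos': array([ 0.16345285, -0.60271654,  0.23856574]), 'ee_rot': array([[-9.65193917e-01, -2.61534599e-01, -5.95847033e-04],
       [-2.61535265e-01,  9.65192096e-01,  1.87712167e-03],
       [ 8.41745836e-05,  1.96762143e-03, -9.99998061e-01]]), 'wrist_force': array([-0.03075964, -0.71154888, -1.58930105]), 'moment': array([0.01326181, 0.04433521, 0.01365637]), 'gripper_force': 0.0, 'gripper_width': 1.0040968675442645}
```

View pics/scene0.png

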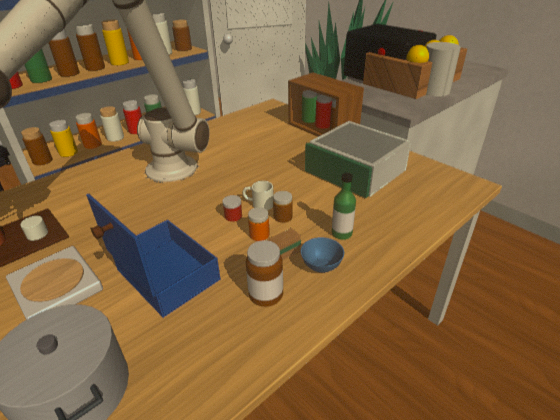

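View pics/top0.png

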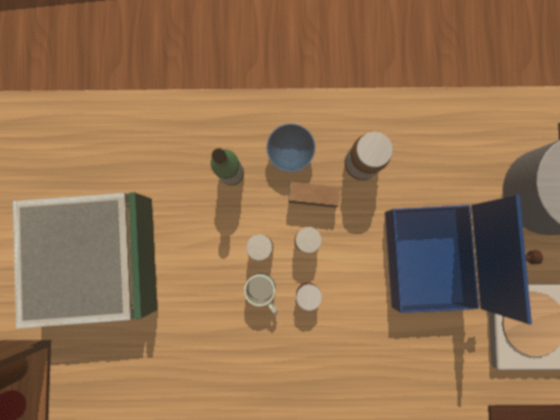

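The scene view shows the box at (160,265) with its lid open. The tin is at (233,209), the mug at (262,192), the amber jar at (283,206) and the orange jar at (259,225). The carton is at (287,243) and the cabinet at (357,155). 

In the top view the amber lid is at (259,247), the orange lid at (308,240), the tin at (309,297), the carton at (314,195) and the panel at (143,255). Only two jars are out.

```bash
cat >> h.py <<'E'
def blobs(c,lo,hi,roi,amin=60):
    hsv=cv2.cvtColor(np.ascontiguousarray(c['pixels']),cv2.COLOR_RGB2HSV); m=cv2.inRange(hsv,lo,hi)
    k=np.zeros_like(m); u0,v0,u1,v1=roi; k[v0:v1,u0:u1]=m[v0:v1,u0:u1]
    cs,_=cv2.findContours(k,cv2.RETR_EXTERNAL,cv2.CHAIN_APPROX_NONE)
    return [q for q in cs if cv2.contourArea(q)>amin]
E
python3 - <<'E'
from h import *
c=dict(np.load('pics/top0.npz')); 
hsv=cv2.cvtColor(c['pixels'],cv2.COLOR_RGB2HSV)
for u,v in[(259,247),(308,240),(309,297),(314,195),(143,255),(151,255),(130,255),(430,255),(500,255)]: print(u,v,hsv[v,u])
print('lids')
for q in blobs(c,(0,0,120),(179,70,255),(235,220,335,315)):
    (u,v),rad=cv2.minEnclosingCircle(q); print((u,v),rad,onz(c,u,v,.085),onz(c,u,v,.065))
print('carton')
for q in blobs(c,(0,90,40),(14,255,160),(280,170,350,215)):
    b=cv2.boxPoints(cv2.minAreaRect(q)); print([onz(c,*p,.06)[:2].tolist() for p in b],onz(c,*b.mean(0),.06))
print('panel')
for q in blobs(c,(45,60,20),(90,255,255),(120,185,165,325)):
    b=cv2.boxPoints(cv2.minAreaRect(q)); print(b.tolist(),[onz(c,*p,.123)[:2].tolist() for p in b])
print('box')
for q in blobs(c,(100,100,20),(130,255,255),(380,190,540,330),500):
    b=cv2.approxPolyDP(q,4,True)[:,0]; print([(p.tolist(),onz(c,*map(float,p),.08)[:2].tolist()) for p in b])
big=cv2.resize(c['pixels'][170:340,100:200],None,fx=4,fy=3.5,interpolation=cv2.INTER_CUBIC)
b2=cv2.resize(c['pixels'][170:340,370:540],None,fx=2.35,fy=3.5,interpolation=cv2.INTER_CUBIC)
cv2.imwrite('pics/z1.png',np.hstack([big,b2])[:,:799,::-1])
E
```

```text
259 247 [ 17  49 187]
308 240 [ 18  48 187]
309 297 [ 16  41 191]
314 195 [ 14 124 150]
143 255 [30 65 55]
151 255 [28 68 56]
130 255 [ 20  99 106]
430 255 [109 126 111]
500 255 [111  71  47]
lids
(308.0, 297.0) 13.153046607971191 [ 0.4301 -0.0117  0.085 ] [ 0.4276 -0.0128  0.065 ]
(263.0558776855469, 294.4637451171875) 22.051284790039062 [0.4365 0.0907 0.085 ] [0.434  0.0918 0.065 ]
(258.6929931640625, 247.11402893066406) 12.778987884521484 [0.5441 0.1004 0.085 ] [0.5441 0.1017 0.065 ]
(308.0833435058594, 239.46875) 12.90510082244873 [ 0.5609 -0.0134  0.085 ] [ 0.5612 -0.0146  0.065 ]
carton
[[0.6551, 0.0295], [0.7019, 0.0233], [0.6861, -0.094], [0.6395, -0.0874]] [ 0.6706 -0.0322  0.06  ]
panel
[[128.69883728027344, 194.01300048828125], [135.7202606201172, 193.71035766601562], [141.03257751464844, 316.95550537109375], [134.0111541748047, 317.2581481933594]] [[0.6645, 0.388], [0.6651, 0.3723], [0.3942, 0.3552], [0.3936, 0.3705]]
box
[([454, 227], [0.5874, -0.3517]), ([429, 238], [0.5624, -0.293]), ([397, 241], [0.556, -0.219]), ([396, 236], [0.5676, -0.2171]), ([401, 305], [0.4101, -0.224]), ([467, 307], [0.4048, -0.3741]), ([451, 304], [0.4117, -0.338]), ([455, 298], [0.4252, -0.3476]), ([461, 300], [0.4206, -0.3611]), ([460, 267], [0.4954, -0.3618]), ([465, 264], [0.5022, -0.3736]), ([459, 258], [0.516, -0.3603]), ([463, 254], [0.5251, -0.3699]), ([459, 255], [0.5229, -0.3606])]
```

View pics/z1.png

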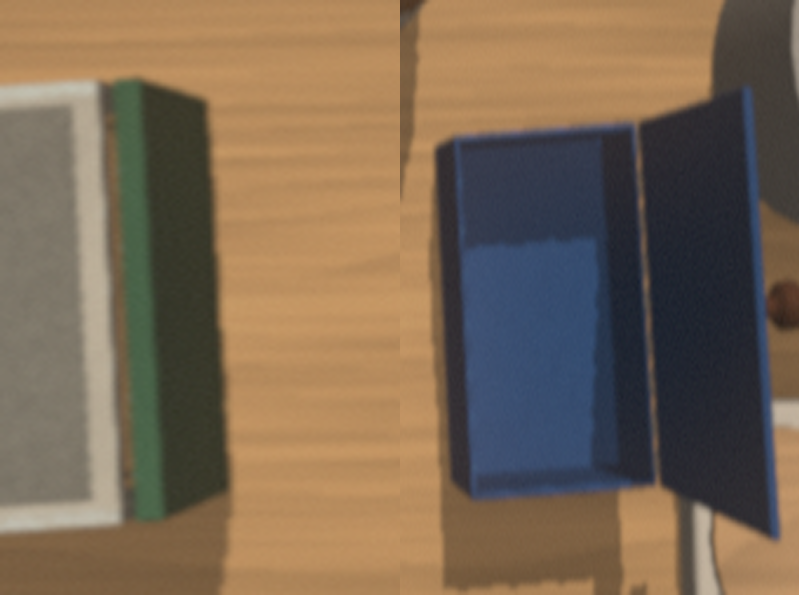

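The close-up gives the panel top's corners as (128.8,193), (135,193), (134.3,318.6) and (141.2,318). The box rim's outer corners are (393.4,210), (470,205.7), (400.6,312.3) and (478.5,308.3). The lid's free edge runs from (516.8,195) to (529.6,323.4).

```bash
python3 - <<'E'
from h import *
c=dict(np.load('pics/top0.npz'))
P=[onz(c,*p,.08)[:2] for p in[(393.4,210),(470,205.7),(400.6,312.3),(478.5,308.3)]]; print(P,np.mean(P,0))
h=(P[1]+P[3])/2; ax=(P[1]-P[0]+P[3]-P[2]); ax/=np.linalg.norm(ax); w=(P[0]-P[2]+P[1]-P[3]);w/=np.linalg.norm(w);print('ax',ax,w)
for a in np.arange(1.2,1.95,.1):
    z=.08+.18*np.sin(a); e=np.mean([onz(c,u,v,z)[:2] for u,v in[(516.8,195),(529.6,323.4)]],0); print(a,(e-h)@ax,-.18*np.cos(a))
print('bowl',onz(c,291,149,.055),'bigjar',onz(c,374,152,.15),'bottle base',onz(c,231,172,.0),onz(c,219,156,.21))
print('knob',onz(c,535,257,.23))
E
```

```text
[array([ 0.628 , -0.2127]), array([ 0.6367, -0.3907]), array([ 0.3937, -0.2226]), array([ 0.4017, -0.4001])] [ 0.515025 -0.306525]
ax [ 0.04692434 -0.99889845] [0.99915544 0.04109035]
1.2 0.01298500543996711 -0.06522439580580125
1.3 0.009648080513556753 -0.04814978915242572
1.4000000000000001 0.0073576527385858315 -0.030594085722043345
1.5000000000000002 0.006063777192739859 -0.012732696300186483
1.6000000000000003 0.005814052581167052 0.005255914014232027
1.7000000000000004 0.006660770043348316 0.023192008973194515
1.8000000000000005 0.008553984656969079 0.04089637704475575
1.9000000000000006 0.011491350204862949 0.05819212203543071
bowl [0.78   0.0235 0.055 ] bigjar [ 0.7488 -0.155   0.15  ] bottle base [0.7351 0.1759 0.    ] [0.7293 0.1724 0.21  ]
knob [ 0.5222 -0.4418  0.23  ]
```

servo_tool([
  [0, 0, 0, -0.1, 0],
  [0, 0, 0, -0.2, 0],
  [1, 1, 0.5, -0.2, 0],
  [2, 2, 0.5, -0.2, 0],
  [3, 3, 0.5, -0.2, 0],
])

```text
time_s: 0.52
tcp_pos: [0.2507, -0.5159, 0.2546]
ee_rot: [[-0.998, -0.063, 0.0], [-0.063, 0.998, -0.0], [-0.0, -0.0, -1.0]]
wrist_force: [0.7, -0.1, 0.6]
gripper_width: 0.707
gripper_force: 0.0
```

servo_tool([
  [0.5, 1.2, 0, 0, 0],
  [1, 2.4, 0, 0, 0],
  [1.5, 3.6, 0, 0, 0],
  [2, 4.8, 0, 0, 0],
  [2.4, 6, 0, 0, 0],
])

```text
time_s: 0.93
tcp_pos: [0.3227, -0.3346, 0.2542]
ee_rot: [[-0.998, -0.065, -0.0], [-0.065, 0.998, 0.0], [0.0, 0.0, -1.0]]
wrist_force: [1.1, -0.1, -0.0]
gripper_width: 0.322
gripper_force: 0.0
```

servo_tool([
  [0.5, 1.2, 0, 0, 0],
  [1, 2.4, 0, 0, 0],
  [1.5, 3.6, 0, 0, 0],
  [2, 4.8, 0, 0, 0],
  [2.4, 6.2, 0, 0, 0],
])

```text
time_s: 1.35
tcp_pos: [0.3942, -0.1507, 0.2545]
ee_rot: [[-0.998, -0.064, 0.0], [-0.064, 0.998, -0.0], [-0.0, -0.0, -1.0]]
wrist_force: [1.7, -1.3, -0.8]
gripper_width: 0.02
gripper_force: 0.0
```

servo_tool([
  [0.4, 1.2, 0, 0, 0],
  [0.8, 2.4, 0, 0, 0],
  [1.2, 3.6, 0, 0, 0],
  [1.6, 4.8, 0, 0, 0],
  [2, 6, 0, 0, 0],
])

```text
time_s: 1.77
tcp_pos: [0.4535, 0.0295, 0.2545]
ee_rot: [[-0.998, -0.065, -0.0], [-0.065, 0.998, 0.0], [0.0, 0.0, -1.0]]
wrist_force: [1.2, -0.7, -0.4]
gripper_width: 0.005
gripper_force: 0.0
```

servo_tool([
  [0.5, 1.2, -0.2, 0, 0],
  [1, 2.4, -0.4, 0, 0],
  [1.5, 3.6, -0.6, 0, 0],
  [2, 4.8, -0.8, 0, 0],
  [2.3, 6.0, -1, 0, 0],
])

```text
time_s: 2.18
tcp_pos: [0.5234, 0.2095, 0.2237]
ee_rot: [[-0.998, -0.065, -0.0], [-0.065, 0.998, -0.0], [0.0, -0.0, -1.0]]
wrist_force: [0.3, -0.4, 0.7]
gripper_width: 0.006
gripper_force: 0.0
```

servo_tool([
  [0, 0, -1.2, 0, 0],
  [0, 0, -2.4, 0, 0],
  [0, 0, -3.6, 0, 0],
  [0, 0, -4.5, 0, 0],
  [0, 0, -4.5, 0, 0],
])

```text
time_s: 2.6
tcp_pos: [0.5187, 0.2052, 0.0833]
ee_rot: [[-0.998, -0.064, -0.012], [-0.063, 0.998, -0.007], [0.012, -0.006, -1.0]]
wrist_force: [-0.4, -0.7, -0.6]
gripper_width: 0.007
gripper_force: 0.0
```

servo_tool([
  [0, 1.2, 0.3, 0, 0],
  [0, 2.4, 0.3, 0, 0],
  [0, 3.4, 0.3, 0, 0],
  [0, 4.0, 0.3, 0, 0],
  [0, 4.0, 0.3, 0, 0],
])

```text
time_s: 3.02
tcp_pos: [0.5235, 0.3315, 0.1001]
ee_rot: [[-0.998, -0.068, 0.003], [-0.068, 0.998, 0.003], [-0.003, 0.002, -1.0]]
wrist_force: [0.4, 0.4, 0.9]
gripper_width: 0.008
gripper_force: 0.0
```

servo_tool([
  [0, 0.1, 0, 0, 0],
  [0, 0.2, 0, 0, 0],
  [0, 0.3, 0, 0, 0],
  [0, 0.3, 0, 0, 0],
  [0, 0.3, 0, 0, 0],
])

```text
time_s: 3.43
tcp_pos: [0.5228, 0.3359, 0.0987]
ee_rot: [[-0.998, -0.064, -0.0], [-0.064, 0.998, -0.0], [0.0, -0.0, -1.0]]
wrist_force: [0.2, 0.3, 0.8]
gripper_width: 0.003
gripper_force: 0.0
```

servo_tool([
  [0, 0.1, 0, 0, 0],
  [0, 0.2, 0, 0, 0],
  [0, 0.3, 0, 0, 0],
  [0, 0.3, 0, 0, 0],
  [0, 0.3, 0, 0, 0],
])

```text
time_s: 3.85
tcp_pos: [0.5227, 0.3458, 0.0985]
ee_rot: [[-0.998, -0.065, -0.0], [-0.065, 0.998, -0.0], [0.0, -0.0, -1.0]]
wrist_force: [0.0, 0.0, -0.6]
gripper_width: 0.005
gripper_force: 0.0
```

servo_tool([
  [0, 0.1, 0, 0, 0],
  [0, 0.2, 0, 0, 0],
  [0, 0.2, 0, 0, 0],
  [0, 0.2, 0, 0, 0],
  [0, 0.2, 0, 0, 0],
])

```text
time_s: 4.27
tcp_pos: [0.5226, 0.3509, 0.0985]
ee_rot: [[-0.998, -0.064, -0.001], [-0.064, 0.998, -0.001], [0.001, -0.001, -1.0]]
wrist_force: [0.9, -3.2, -0.0]
gripper_width: 0.01
gripper_force: 1.8
```

servo_tool([
  [0, 0.1, 0, 0, 0],
  [0, 0.15, 0, 0, 0],
  [0, 0.18, 0, 0, 0],
  [0, 0.18, 0, 0, 0],
  [0, 0.18, 0, 0, 0],
])

```text
time_s: 4.68
tcp_pos: [0.5223, 0.3552, 0.0984]
ee_rot: [[-0.998, -0.064, -0.002], [-0.064, 0.998, -0.003], [0.002, -0.003, -1.0]]
wrist_force: [0.8, -5.6, 2.8]
gripper_width: 0.003
gripper_force: 3.2
```

Slightly more, then back off fast.

servo_tool([
  [0, 0.05, 0, 0, 0],
  [0, 0.08, 0, 0, 0],
  [0, 0.08, 0, 0, 0],
  [0, 0.08, 0, 0, 0],
  [0, 0.08, 0, 0, 0],
])

```text
time_s: 5.1
tcp_pos: [0.5221, 0.3575, 0.0984]
ee_rot: [[-0.998, -0.064, -0.002], [-0.064, 0.998, -0.003], [0.002, -0.003, -1.0]]
wrist_force: [-0.7, -6.1, 1.7]
gripper_width: 0.005
gripper_force: 3.4
```

servo_tool([
  [0, -1.2, 0, 0, 0],
  [0, -2.4, 0, 0, 0],
  [0, -3.2, 0, 0, 0],
  [0, -3.2, 0, 0, 0],
  [0, -3.2, 0, 0, 0],
])

```text
time_s: 5.52
tcp_pos: [0.5232, 0.2631, 0.099]
ee_rot: [[-0.998, -0.063, 0.001], [-0.063, 0.998, 0.002], [-0.001, 0.001, -1.0]]
wrist_force: [0.3, -0.2, -0.1]
gripper_width: 0.003
gripper_force: 0.0
```

```bash
cat > pan.py <<'E'
from h import *
import sys
c=cap('top',sys.argv[1])
for q in blobs(c,(40,70,40),(90,255,255),(100,170,260,335)):
    b=cv2.boxPoints(cv2.minAreaRect(q)); print(b.round(1).tolist(),[onz(c,*p,.123)[:2].tolist() for p in b])
for q in blobs(c,(0,0,120),(179,70,255),(190,200,345,330)):
    (u,v),rad=cv2.minEnclosingCircle(q); print((u,v),rad,onz(c,u,v,.085),onz(c,u,v,.065))
E
python3 pan.py t1
```

```text
(308.5, 297.0) 13.238302230834961 [ 0.4301 -0.0128  0.085 ] [ 0.4276 -0.014   0.065 ]
(263.0558776855469, 294.4637451171875) 22.051284790039062 [0.4365 0.0907 0.085 ] [0.434  0.0918 0.065 ]
(258.8319396972656, 247.1804962158203) 12.769143104553223 [0.544  0.1001 0.085 ] [0.5439 0.1013 0.065 ]
(308.0833435058594, 239.46875) 12.90510082244873 [ 0.5609 -0.0134  0.085 ] [ 0.5612 -0.0146  0.065 ]
```

```bash
python3 - <<'E'
from h import *
a=cv2.imread('pics/t1.png')[160:340,90:330]; cv2.imwrite('pics/z2.png',cv2.resize(a,None,fx=3,fy=3))
E
```

```text
(no output)
```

View pics/z2.png

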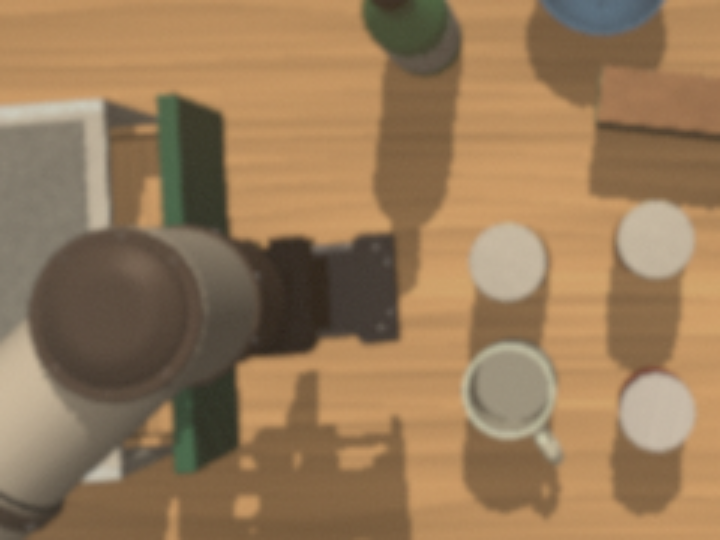

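The drawer has sprung ajar: the panel's top edge is now at about (146,192) to (152,316), and the jars, mug and tin have not moved. I'll lift, open the fingers and measure again.

servo_tool([
  [0, 0, 1.2, 0, 60],
  [0, 0, 2.4, 0, 60],
  [0, 0, 3, 0, 60],
  [0, 0, 3, 0, 60],
  [0, 0, 3, 0, 60],
])

```text
time_s: 5.98
tcp_pos: [0.5233, 0.2654, 0.19]
ee_rot: [[-0.998, -0.066, 0.003], [-0.066, 0.998, 0.003], [-0.003, 0.003, -1.0]]
wrist_force: [0.6, -0.6, 0.4]
gripper_width: 0.293
gripper_force: 0.0
```

```bash
python3 - <<'E'
from h import *
for n in ('top','scene'):
    c=cap(n,n+'2')
    roi=(100,170,200,335) if n=='top' else (290,100,420,200)
    for q in blobs(c,(36,60,25),(95,255,255),roi,40):
        b=cv2.boxPoints(cv2.minAreaRect(q)); print(n,b.round(1).tolist(),[onz(c,*p,.123)[:2].tolist() for p in b])
a=cv2.imread('pics/top2.png')[160:340,90:190]; b=cv2.imread('pics/scene2.png')[100:220,260:420]
cv2.imwrite('pics/z3.png',np.hstack([cv2.resize(a,(300,540)),cv2.resize(b,(480,540))]))
E
```

```text
top [[155.0, 283.0], [164.0, 283.0], [164.0, 315.0], [155.0, 315.0]] [[0.4674, 0.3259], [0.4672, 0.3061], [0.3981, 0.305], [0.3982, 0.3247]]
top [[147.39999389648438, 192.39999389648438], [156.0, 191.5], [161.1999969482422, 239.8000030517578], [152.60000610351562, 240.6999969482422]] [[0.6678, 0.3463], [0.6698, 0.3271], [0.562, 0.3138], [0.5601, 0.3327]]
scene [[285.3999938964844, 178.3000030517578], [298.8999938964844, 145.6999969482422], [369.8999938964844, 175.3000030517578], [356.29998779296875, 207.89999389648438]] [[0.5245, 0.1343], [0.3938, 0.3242], [0.699, 0.3408], [0.7812, 0.1696]]
```

View pics/z3.png

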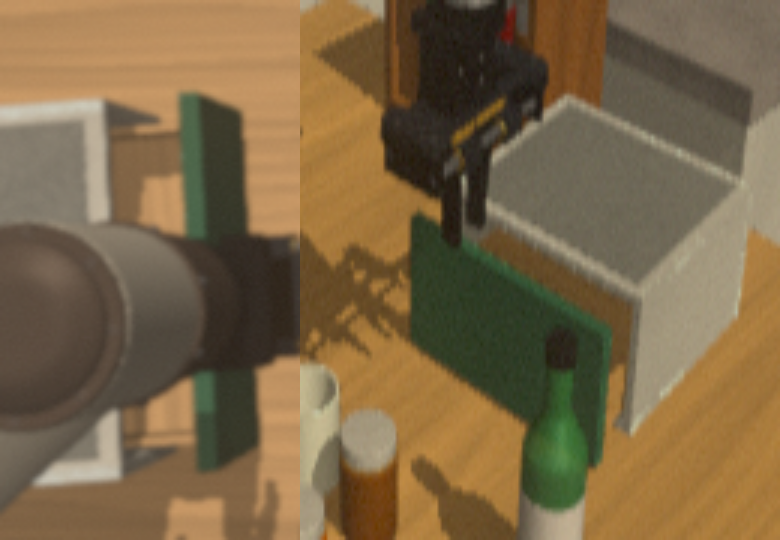

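The panel is now fully ajar, its top strip running from (150,192) to (159,316). I'll go over it and pinch it from above.

servo_tool([
  [0, 1, 0, 0, 60],
  [0, 2, 0, 0, 60],
  [0, 2.1, 0, 0, 60],
  [0, 2.1, 0, 0, 60],
  [0, 2.1, 0, 0, 60],
])

```text
time_s: 6.5
tcp_pos: [0.522, 0.3262, 0.1869]
ee_rot: [[-0.998, -0.065, -0.002], [-0.065, 0.998, -0.002], [0.002, -0.002, -1.0]]
wrist_force: [-0.7, 0.1, -0.6]
gripper_width: 0.673
gripper_force: 0.0
```

servo_tool([
  [0, 0, -0.8, 0, 60],
  [0, 0, -1.6, 0, 60],
  [0, 0, -2.4, 0, 60],
  [0, 0, -2.5, 0, 60],
  [0, 0, -2.5, 0, 60],
])

```text
time_s: 6.92
tcp_pos: [0.522, 0.3246, 0.1118]
ee_rot: [[-0.998, -0.064, -0.003], [-0.064, 0.998, -0.004], [0.003, -0.003, -1.0]]
wrist_force: [-0.8, 0.1, 0.3]
gripper_width: 0.688
gripper_force: 0.0
```

servo_tool([
  [0, 0, 0, 0, 30],
  [0, 0, 0, 0, 20],
  [0, 0, 0, 0, 10],
  [0, 0, 0, 0, 5],
  [0, 0, 0, 0, 5],
])

```text
time_s: 7.33
tcp_pos: [0.523, 0.3266, 0.1145]
ee_rot: [[-0.998, -0.065, 0.001], [-0.065, 0.998, 0.001], [-0.001, 0.001, -1.0]]
wrist_force: [-0.4, -0.6, -0.2]
gripper_width: 0.4
gripper_force: 0.0
```

servo_tool([
  [0, 0, 0, 0, 5],
  [0, 0, 0, 0, 5],
  [0, 0, 0, 0, 5],
  [0, 0, 0, 0, 5],
  [0, 0, 0, 0, 5],
])

```text
time_s: 7.75
tcp_pos: [0.5227, 0.3262, 0.1137]
ee_rot: [[-0.998, -0.065, -0.0], [-0.065, 0.998, -0.0], [0.0, -0.0, -1.0]]
wrist_force: [0.0, -1.1, 0.9]
gripper_width: 0.181
gripper_force: 30.0
```

servo_tool([
  [0.01, -0.2, 0, 0, 5],
  [0.03, -0.5, 0, 0, 5],
  [0.06, -0.9, 0, 0, 5],
  [0.08, -1.3, 0, 0, 5],
  [0.1, -1.6, 0, 0, 5],
])

```text
time_s: 8.17
tcp_pos: [0.5261, 0.2769, 0.1137]
ee_rot: [[-0.998, -0.064, 0.001], [-0.064, 0.998, 0.0], [-0.001, 0.0, -1.0]]
wrist_force: [0.8, 2.3, 0.6]
gripper_width: 0.183
gripper_force: 30.0
```

servo_tool([
  [0.02, -0.4, 0, 0, 5],
  [0.05, -0.8, 0, 0, 5],
  [0.07, -1.1, 0, 0, 5],
  [0.09, -1.35, 0, 0, 5],
  [0.09, -1.35, 0, 0, 5],
])

```text
time_s: 8.58
tcp_pos: [0.5289, 0.2357, 0.1137]
ee_rot: [[-0.998, -0.063, 0.0], [-0.063, 0.998, -0.001], [-0.0, -0.001, -1.0]]
wrist_force: [2.4, -2.1, 0.9]
gripper_width: 0.177
gripper_force: 30.0
```

servo_tool([
  [0, 0, 0, 0, 40],
  [0, 0, 0, 0, 60],
  [0, 0, 0, 0, 60],
  [0, 0, 0.3, 0, 60],
  [0, 0, 1, 0, 60],
])

```text
time_s: 9.0
tcp_pos: [0.5264, 0.237, 0.1412]
ee_rot: [[-0.998, -0.065, -0.006], [-0.065, 0.998, -0.004], [0.007, -0.004, -1.0]]
wrist_force: [-1.2, -0.0, -0.7]
gripper_width: 0.479
gripper_force: 0.0
```

servo_tool([
  [0, 0, 1, 0, 87],
  [0, 0, 2, 0, 87],
  [0, 0, 3, 0, 87],
  [0, 0, 3.5, 0, 87],
  [0, 0, 3.5, 0, 87],
])

```text
time_s: 9.42
tcp_pos: [0.53, 0.2392, 0.254]
ee_rot: [[-0.998, -0.066, 0.008], [-0.066, 0.998, 0.005], [-0.008, 0.004, -1.0]]
wrist_force: [0.7, 0.1, 0.3]
gripper_width: 0.859
gripper_force: 0.0
```

```bash
python3 - <<'E'
from h import *
print(r.sense()['joints'])
c=cap('top','top3')
for q in blobs(c,(0,0,120),(179,70,255),(235,220,335,315)):
    (u,v),rad=cv2.minEnclosingCircle(q); print((u,v),rad,onz(c,u,v,.085),onz(c,u,v,.065))
E
```

```text
[ 4.02854780e+01  1.69815501e+01 -4.96056441e+00  8.17075675e-02
 -6.75331425e+01 -1.26536077e+02]
(308.5, 297.0) 13.238302230834961 [ 0.4301 -0.0128  0.085 ] [ 0.4276 -0.014   0.065 ]
(262.6855773925781, 294.8711242675781) 21.91587257385254 [0.4355 0.0916 0.085 ] [0.4331 0.0926 0.065 ]
(237.72222900390625, 254.54444885253906) 12.749666213989258 [0.5275 0.1487 0.085 ] [0.527 0.151 0.065]
(308.4090881347656, 239.59091186523438) 12.868959426879883 [ 0.5606 -0.0141  0.085 ] [ 0.5609 -0.0153  0.065 ]
```

servo_tool([
  [0, -0.6, 0, 0.12, 87],
  [0, -1.2, 0, 0.24, 87],
  [0, -1.8, 0, 0.36, 87],
  [0, -2.4, 0, 0.48, 87],
  [0, -2.9, 0, 0.6, 87],
])

```text
time_s: 9.88
tcp_pos: [0.5273, 0.1497, 0.2471]
ee_rot: [[-0.783, -0.622, -0.003], [-0.622, 0.783, -0.001], [0.003, 0.001, -1.0]]
wrist_force: [0.1, 0.5, -0.3]
gripper_width: 1.001
gripper_force: 0.0
```

servo_tool([
  [0, 0, 0, 0.12, 87],
  [0, 0, 0, 0.24, 87],
  [0, 0, 0, 0.36, 87],
  [0, 0, 0, 0.48, 87],
  [0, 0, 0, 0.6, 87],
])

```text
time_s: 10.3
tcp_pos: [0.5275, 0.1507, 0.2471]
ee_rot: [[-0.296, -0.955, -0.003], [-0.955, 0.296, -0.001], [0.002, 0.003, -1.0]]
wrist_force: [0.2, 0.3, 0.8]
gripper_width: 1.0
gripper_force: 0.0
```

servo_tool([
  [0, 0, 0, 0.12, 87],
  [0, 0, 0, 0.24, 87],
  [0, 0, 0, 0.36, 87],
  [0, 0, 0, 0.37, 87],
  [0, 0, 0, 0.37, 87],
])

```text
time_s: 10.72
tcp_pos: [0.5278, 0.1508, 0.2475]
ee_rot: [[0.062, -0.998, -0.002], [-0.998, -0.062, -0.001], [0.001, 0.002, -1.0]]
wrist_force: [0.1, 0.3, 0.7]
gripper_width: 1.002
gripper_force: 0.0
```

```bash
python3 - <<'E'
from h import *
c=cap('top','top4');s=cap('scene','scene4');w=cap('wrist','wrist4')
for q in blobs(c,(0,0,120),(179,70,255),(190,220,335,315)):
    (u,v),rad=cv2.minEnclosingCircle(q); print((u,v),rad,onz(c,u,v,.085),onz(c,u,v,.065))
a=s['pixels'][90:300,200:430]; b=w['pixels']
cv2.imwrite('pics/z4.png',np.hstack([cv2.resize(a,(400,400)),cv2.resize(b,(400,400))])[:,:,::-1])
E
```

```text
(308.5, 297.0) 13.238302230834961 [ 0.4301 -0.0128  0.085 ] [ 0.4276 -0.014   0.065 ]
(263.0, 294.5) 22.051176071166992 [0.4364 0.0908 0.085 ] [0.4339 0.0919 0.065 ]
(240.5, 254.0) 12.093486785888672 [0.5287 0.1423 0.085 ] [0.5282 0.1444 0.065 ]
(209.0, 235.0) 15.652576446533203 [0.5728 0.215  0.085 ] [0.5733 0.2188 0.065 ]
(308.1341552734375, 239.48780822753906) 12.89885425567627 [ 0.5609 -0.0135  0.085 ] [ 0.5611 -0.0147  0.065 ]
```

View pics/z4.png

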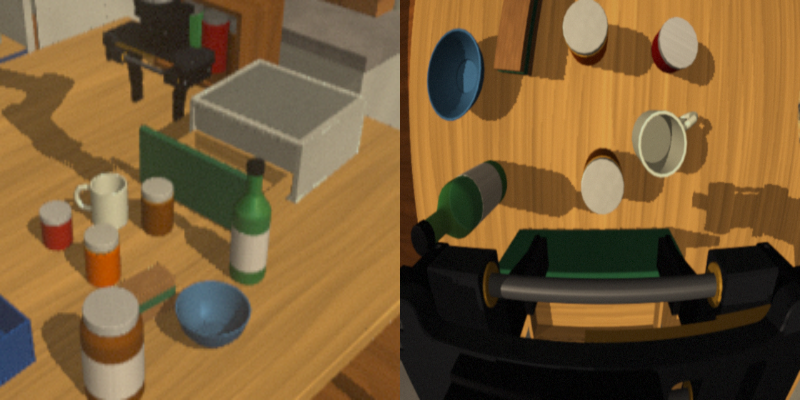

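The wrist view shows the amber lid whole at about (283,194) in full pixels. The jar is upright in front of the panel after being knocked. I'll cast that ray.

```bash
cat >> h.py <<'E'
def wonz(c,u,v,z):
    x,y=u-c['cx'],v-c['cy']; rr=np.hypot(x,y); th=rr/c['fx']; T=np.array(c['world_from_camera'])
    d=T[:3,:3]@np.array([x/rr*np.sin(th),y/rr*np.sin(th),np.cos(th)]); o=T[:3,3]; return (o+d*(z-o[2])/d[2]).round(4)
def wl(c,roi,zs,lo=(0,0,110),hi=(179,80,255)):
    for q in blobs(c,lo,hi,roi,200):
        (u,v),rad=cv2.minEnclosingCircle(q); M=cv2.moments(q); u,v=M['m10']/M['m00'],M['m01']/M['m00']; print((u,v),rad,[wonz(c,u,v,z)[:2].tolist() for z in zs])
E
python3 - <<'E'
from h import *
c=dict(np.load('pics/wrist4.npz')); wl(c,(220,0,500,235),(.085,.065))
E
```

```text
(282.8683095879861, 194.99371069182388) 29.58921241760254 [[0.5288, 0.1479], [0.5284, 0.153]]
(366.25292833035536, 147.89180067500496) 46.68122100830078 [[0.451, 0.0955], [0.4457, 0.0971]]
(389.14251598490097, 44.628534011247204) 28.063003540039062 [[0.4359, -0.0093], [0.4296, -0.0144]]
(258.70198716750764, 27.353080421105087) 31.088455200195312 [[0.5613, -0.0135], [0.5631, -0.0188]]
```

servo_tool([
  [0, -0.1, -1.2, 0, 87],
  [0, -0.1, -2.4, 0, 87],
  [0, -0.1, -3.6, 0, 87],
  [0, -0.1, -4.8, 0, 87],
  [0, -0.1, -5.5, 0, 87],
])

```text
time_s: 11.28
tcp_pos: [0.5263, 0.1468, 0.0798]
ee_rot: [[0.062, -0.998, -0.005], [-0.998, -0.061, -0.002], [0.002, 0.005, -1.0]]
wrist_force: [0.5, -0.0, -1.0]
gripper_width: 0.998
gripper_force: 0.0
```

servo_tool([
  [0, 0, -0.6, 0, 87],
  [0, 0, -1.1, 0, 87],
  [0, 0, -1.1, 0, 80],
  [0, 0, -1.1, 0, 70],
  [0, 0, -1.1, 0, 60],
])

```text
time_s: 11.7
tcp_pos: [0.5292, 0.1482, 0.0514]
ee_rot: [[0.064, -0.998, 0.001], [-0.998, -0.064, 0.001], [-0.0, -0.002, -1.0]]
wrist_force: [-0.7, 0.2, 0.0]
gripper_width: 0.852
gripper_force: 0.0
```

servo_tool([
  [0, 0, 0, 0, 50],
  [0, 0, 0, 0, 50],
  [0, 0, 0, 0, 50],
  [0, 0, 0, 0, 50],
  [0, 0, 0, 0, 50],
])

```text
time_s: 12.12
tcp_pos: [0.5288, 0.1482, 0.0518]
ee_rot: [[0.064, -0.998, 0.001], [-0.998, -0.064, 0.001], [-0.001, -0.001, -1.0]]
wrist_force: [-2.4, 0.6, 5.6]
gripper_width: 0.702
gripper_force: 30.0
```

servo_tool([
  [0, 0, 0.8, 0, 50],
  [0, 0, 1.9, 0, 50],
  [0, 0, 3.1, 0, 50],
  [0, 0, 4.3, 0, 50],
  [0, 0, 5.2, 0, 50],
])

```text
time_s: 12.53
tcp_pos: [0.5287, 0.1479, 0.2091]
ee_rot: [[0.064, -0.998, 0.002], [-0.998, -0.064, 0.001], [-0.001, -0.002, -1.0]]
wrist_force: [1.0, 0.4, -2.6]
gripper_width: 0.703
gripper_force: 30.0
```

servo_tool([
  [-0.3, 1.1, 0, 0, 50],
  [-0.6, 2.2, 0, 0, 50],
  [-1, 3.4, 0, 0, 50],
  [-1.3, 4.5, 0, 0, 50],
  [-1.55, 5.4, 0, 0, 50],
])

```text
time_s: 12.95
tcp_pos: [0.4806, 0.3116, 0.2058]
ee_rot: [[0.064, -0.998, -0.001], [-0.998, -0.064, 0.0], [-0.0, 0.001, -1.0]]
wrist_force: [-0.0, -1.2, -2.5]
gripper_width: 0.705
gripper_force: 30.0
```

```bash
python3 - <<'E'
from h import *
s=r.sense();print(s['tcp_pos'],s['gripper_force'],s['gripper_width'])
a=cap('top','top5')['pixels'][160:340,90:330];w=cap('wrist','wrist5');s=cap('scene','scene5')['pixels'][60:230,260:460]
cv2.imwrite('pics/z5.png',np.hstack([cv2.resize(s,(360,420)),cv2.resize(w['pixels'],(440,420))])[:,:,::-1])
E
```

```text
[0.48056016 0.31156204 0.20584994] 29.998740954324603 0.7048526335690447
```

View pics/z5.png

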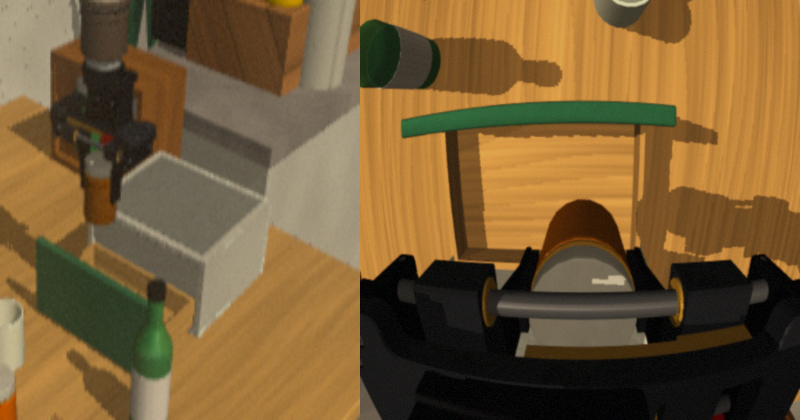

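The jar is held upright over the tray. In the wrist view the panel's top edge runs from (55,129) to (402,116) in full pixels; I'll use that to refine the tray frame.

```bash
python3 - <<'E'
from h import *
c=dict(np.load('pics/wrist5.npz'))
for p in[(54.7,136),(402.3,124),(54.7,122),(398.4,107)]: print(wonz(c,*p,.123))
for p in[(130,130),(352,127)]: print('wall top-ish',wonz(c,*p,.057))
E
```

```text
[0.6759 0.2524 0.123 ]
[0.3999 0.233  0.123 ]
[0.6755 0.2406 0.123 ]
[0.4042 0.221  0.123 ]
wall top-ish [0.6334 0.2536 0.057 ]
wall top-ish [0.4232 0.2413 0.057 ]
```

servo_tool([
  [0, 0, -1, 0, 50],
  [0, 0, -2, 0, 50],
  [0, 0, -3, 0, 50],
  [0, 0, -3.8, 0, 50],
  [0, 0, -4.3, 0, 50],
])

```text
time_s: 13.52
tcp_pos: [0.4804, 0.3072, 0.0741]
ee_rot: [[0.062, -0.998, -0.005], [-0.998, -0.062, -0.004], [0.004, 0.005, -1.0]]
wrist_force: [-0.4, -0.9, -2.7]
gripper_width: 0.703
gripper_force: 30.0
```

servo_tool([
  [0, 0, 0, 0, 50],
  [0, 0, -0.05, 0, 50],
  [0, 0, -0.05, 0, 70],
  [0, 0, -0.05, 0, 76],
  [0, 0, -0.05, 0, 76],
])

```text
time_s: 13.93
tcp_pos: [0.4828, 0.3104, 0.0776]
ee_rot: [[0.064, -0.998, 0.002], [-0.998, -0.064, 0.002], [-0.002, -0.002, -1.0]]
wrist_force: [0.5, -0.0, -0.1]
gripper_width: 0.839
gripper_force: 0.0
```

servo_tool([
  [0, 0, 0, 0, 76],
  [0, 0, 0.8, 0, 76],
  [0, 0, 2, 0, 76],
  [0, 0, 3.2, 0, 76],
  [0, 0, 4.4, 0, 76],
])

```text
time_s: 14.35
tcp_pos: [0.4818, 0.3097, 0.2102]
ee_rot: [[0.064, -0.998, 0.001], [-0.998, -0.064, 0.0], [-0.0, -0.001, -1.0]]
wrist_force: [0.2, 0.7, -0.6]
gripper_width: 0.872
gripper_force: 0.0
```

servo_tool([
  [0.2, -1, 0, 0, 87],
  [0.5, -2.1, 0, 0, 87],
  [0.8, -3.2, 0, 0, 87],
  [1.0, -4.3, 0, 0, 87],
  [1.3, -5.4, 0, 0, 87],
])

```text
time_s: 14.77
tcp_pos: [0.5208, 0.1465, 0.2091]
ee_rot: [[0.065, -0.998, 0.001], [-0.998, -0.065, 0.001], [-0.001, -0.001, -1.0]]
wrist_force: [0.9, 0.5, -0.1]
gripper_width: 0.997
gripper_force: 0.0
```

servo_tool([
  [0.2, -1, 0, 0, 87],
  [0.5, -2.1, 0, 0, 87],
  [0.8, -3.2, 0, 0, 87],
  [1.0, -4.3, 0, 0, 87],
  [1.3, -5.4, 0, 0, 87],
])

```text
time_s: 15.18
tcp_pos: [0.5599, -0.0157, 0.209]
ee_rot: [[0.064, -0.998, 0.001], [-0.998, -0.064, 0.0], [-0.0, -0.001, -1.0]]
wrist_force: [0.7, -0.5, -0.3]
gripper_width: 0.996
gripper_force: 0.0
```

```bash
python3 - <<'E'
from h import *
print(r.sense()['tcp_pos'])
c=cap('top','top6');w=cap('wrist','wrist6')
for q in blobs(c,(0,0,120),(179,70,255),(160,200,335,315)):
    (u,v),rad=cv2.minEnclosingCircle(q); print((u,v),rad,onz(c,u,v,.107),onz(c,u,v,.085),onz(c,u,v,.065))
wl(w,(100,0,500,235),(.085,.065))
a=c['pixels'][150:350,80:340]
cv2.imwrite('pics/z6.png',np.hstack([cv2.resize(a,(400,360)),cv2.resize(w['pixels'],(400,360))])[:,:,::-1])
E
```

```text
[ 0.55986839 -0.01570801  0.20900419]
(308.6111145019531, 297.3666687011719) 12.405162811279297 [ 0.4321 -0.0117  0.107 ] [ 0.4293 -0.013   0.085 ] [ 0.4267 -0.0142  0.065 ]
(218.0, 281.0) 65.76483154296875 [0.4694 0.1901 0.107 ] [0.4675 0.1937 0.085 ] [0.4658 0.197  0.065 ]
(278.5, 244.5) 43.341766357421875 [0.5498 0.0545 0.107 ] [0.5498 0.0548 0.085 ] [0.5499 0.0551 0.065 ]
(417.6222826086956, 194.53396739130434) 22.0908203125 [[0.4409, -0.0417], [0.4317, -0.0373]]
(282.8108345021038, 210.21365123889666) 33.185184478759766 [[0.562, -0.0195], [0.5617, -0.0134]]
```

View pics/z6.png

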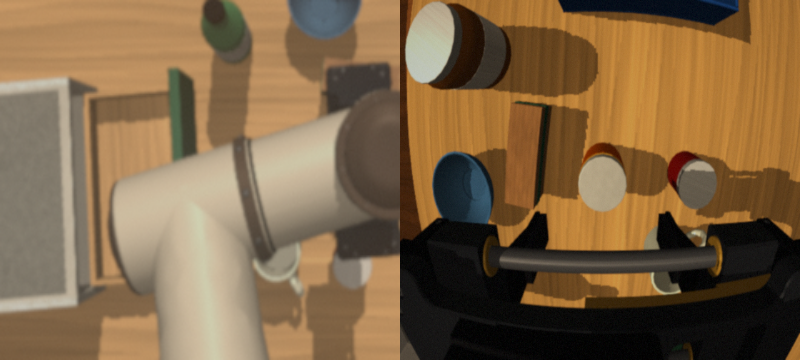

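The orange jar's lid is whole at (283,210) in the wrist view and lies directly below the fingers. Descend and grasp.

servo_tool([
  [0.03, 0, -1.2, 0, 87],
  [0.03, 0, -2.4, 0, 87],
  [0.03, 0, -3.6, 0, 87],
  [0.03, 0, -4.6, 0, 87],
  [0.03, 0, -5.25, 0, 87],
])

```text
time_s: 15.7
tcp_pos: [0.5592, -0.014, 0.048]
ee_rot: [[0.064, -0.998, -0.003], [-0.998, -0.064, -0.0], [0.0, 0.003, -1.0]]
wrist_force: [1.1, 0.2, -1.2]
gripper_width: 1.0
gripper_force: 0.0
```

servo_tool([
  [0, 0, 0, 0, 80],
  [0, 0, 0, 0, 70],
  [0, 0, 0, 0, 60],
  [0, 0, 0, 0, 50],
  [0, 0, 0, 0, 50],
])

```text
time_s: 16.12
tcp_pos: [0.5614, -0.0139, 0.0524]
ee_rot: [[0.064, -0.998, 0.002], [-0.998, -0.064, 0.001], [-0.0, -0.002, -1.0]]
wrist_force: [-2.9, 0.9, 6.5]
gripper_width: 0.71
gripper_force: 20.4
```

servo_tool([
  [0, 0, 0, 0, 50],
  [0, 0, 0, 0, 50],
  [0, 0, 0, 0, 50],
  [0, 0, 0.4, 0, 50],
  [0, 0, 1.2, 0, 50],
])

```text
time_s: 16.53
tcp_pos: [0.5579, -0.0145, 0.0841]
ee_rot: [[0.063, -0.998, -0.008], [-0.998, -0.063, -0.001], [0.0, 0.008, -1.0]]
wrist_force: [0.3, -0.2, -3.7]
gripper_width: 0.705
gripper_force: 30.0
```

servo_tool([
  [0, 0, 1, 0, 50],
  [0, 0, 2.2, 0, 50],
  [0, 0, 3.4, 0, 50],
  [0, 0, 4, 0, 50],
  [0, 0, 4, 0, 50],
])

```text
time_s: 16.95
tcp_pos: [0.5633, -0.0138, 0.2119]
ee_rot: [[0.064, -0.998, 0.011], [-0.998, -0.064, 0.002], [-0.001, -0.011, -1.0]]
wrist_force: [0.3, -0.3, -3.1]
gripper_width: 0.708
gripper_force: 30.0
```

servo_tool([
  [0.1, 1.1, 0, 0, 50],
  [0.2, 2.2, 0, 0, 50],
  [0.3, 3.4, 0, 0, 50],
  [0.35, 4.5, 0, 0, 50],
  [0.4, 5.6, 0, 0, 50],
])

```text
time_s: 17.37
tcp_pos: [0.5714, 0.155, 0.2042]
ee_rot: [[0.063, -0.998, -0.004], [-0.998, -0.063, -0.001], [0.0, 0.004, -1.0]]
wrist_force: [0.5, -0.7, -2.8]
gripper_width: 0.705
gripper_force: 30.0
```

servo_tool([
  [0.1, 1.1, 0, 0, 50],
  [0.2, 2.2, 0, 0, 50],
  [0.3, 3.4, 0, 0, 50],
  [0.35, 4.5, 0, 0, 50],
  [0.4, 5.45, 0, 0, 50],
])

```text
time_s: 17.78
tcp_pos: [0.5835, 0.3191, 0.2036]
ee_rot: [[0.064, -0.998, -0.004], [-0.998, -0.064, -0.001], [0.001, 0.004, -1.0]]
wrist_force: [1.1, -0.5, -2.9]
gripper_width: 0.706
gripper_force: 30.0
```

servo_tool([
  [0, 0, 0, 0, 50],
  [0, 0, 0, 0, 50],
  [0, 0, -0.8, 0, 50],
  [0, 0, -1.6, 0, 50],
  [0, 0, -2.4, 0, 50],
])

```text
time_s: 18.2
tcp_pos: [0.584, 0.3159, 0.1327]
ee_rot: [[0.062, -0.998, -0.002], [-0.998, -0.062, -0.0], [0.0, 0.002, -1.0]]
wrist_force: [0.6, -0.0, -5.1]
gripper_width: 0.707
gripper_force: 30.0
```

servo_tool([
  [0, 0, -0.7, 0, 50],
  [0, 0, -1.4, 0, 50],
  [0, 0, -1.85, 0, 50],
  [0, 0, -1.9, 0, 50],
  [0, 0, -1.9, 0, 50],
])

```text
time_s: 18.62
tcp_pos: [0.5842, 0.3158, 0.0762]
ee_rot: [[0.063, -0.998, -0.002], [-0.998, -0.063, -0.002], [0.002, 0.003, -1.0]]
wrist_force: [0.5, -0.5, -3.0]
gripper_width: 0.707
gripper_force: 30.0
```

servo_tool([
  [0, 0, 0, 0, 70],
  [0, 0, 0, 0, 76],
  [0, 0, 0, 0, 76],
  [0, 0, 0, 0, 76],
  [0, 0, 0.4, 0, 76],
])

```text
time_s: 19.03
tcp_pos: [0.5837, 0.3167, 0.0883]
ee_rot: [[0.063, -0.998, -0.003], [-0.998, -0.063, -0.002], [0.002, 0.003, -1.0]]
wrist_force: [-0.3, -0.1, -0.8]
gripper_width: 0.871
gripper_force: 0.0
```

servo_tool([
  [0, 0, 1, 0, 76],
  [0, 0, 2.2, 0, 76],
  [0, 0, 3.4, 0, 76],
  [0, -1, 4.4, 0, 76],
  [0, -2, 4.4, 0, 76],
])

```text
time_s: 19.45
tcp_pos: [0.5881, 0.2596, 0.2311]
ee_rot: [[0.068, -0.998, 0.015], [-0.998, -0.068, 0.007], [-0.006, -0.015, -1.0]]
wrist_force: [0.3, -0.3, 0.7]
gripper_width: 0.874
gripper_force: 0.0
```

servo_tool([
  [-0.3, -1.1, 0, 0, 60],
  [-0.7, -2.2, 0, 0, 60],
  [-1.1, -3.4, 0, 0, 60],
  [-1.5, -4.5, 0, 0, 60],
  [-1.8, -5.6, 0, 0, 60],
])

```text
time_s: 19.87
tcp_pos: [0.5299, 0.0878, 0.2232]
ee_rot: [[0.064, -0.998, 0.002], [-0.998, -0.064, 0.001], [-0.001, -0.002, -1.0]]
wrist_force: [0.6, -0.7, -0.1]
gripper_width: 0.704
gripper_force: 0.0
```

```bash
python3 - <<'E'
from h import *
print(r.sense()['tcp_pos'])
c=cap('top','top7');w=cap('wrist','wrist7');s=cap('scene','scene7')
for q in blobs(c,(0,0,120),(179,70,255),(135,200,335,315)):
    (u,v),rad=cv2.minEnclosingCircle(q); print((u,v),rad,onz(c,u,v,.107),onz(c,u,v,.065))
wl(w,(100,0,560,235),(.085,.065))
a=c['pixels'][150:350,80:340];b=s['pixels'][60:300,220:460]
cv2.imwrite('pics/z7.png',np.hstack([cv2.resize(a,(400,360)),cv2.resize(b,(400,360))])[:,:,::-1])
E
```

```text
[0.52987122 0.08782458 0.22322127]
(308.5, 297.0) 13.238302230834961 [ 0.4329 -0.0115  0.107 ] [ 0.4276 -0.014   0.065 ]
(158.5, 293.5) 21.50591278076172 [0.4427 0.3228 0.107 ] [0.4377 0.3359 0.065 ]
(143.5, 282.0) 33.109764099121094 [0.4683 0.3568 0.107 ] [0.4646 0.3715 0.065 ]
(188.5, 279.5) 40.131134033203125 [0.4732 0.2561 0.107 ] [0.4697 0.2661 0.065 ]
(162.7794189453125, 229.9264678955078) 13.253104209899902 [0.5844 0.3154 0.107 ] [0.5861 0.3282 0.065 ]
(362.69965361044495, 203.38401278976818) 49.06063461303711 [[0.4543, 0.0775], [0.4488, 0.0829]]
(391.9172514065364, 106.18901321196029) 30.220125198364258 [[0.4367, -0.0141], [0.4299, -0.0152]]
```

View pics/z7.png

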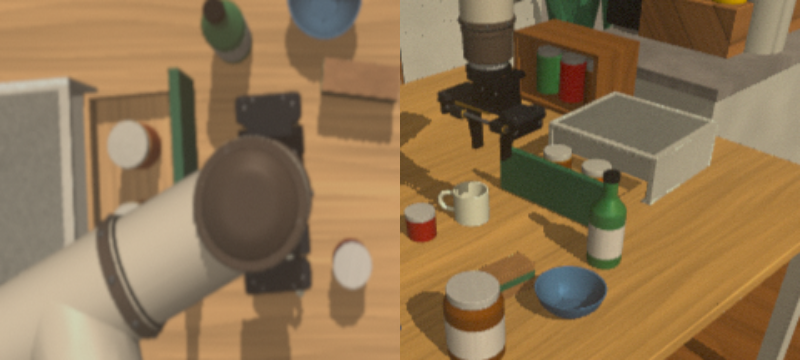

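Both jars stand upright in the tray; the scene view shows their two lids at (558,155) and (597,170) in the composite. Next I close the fingers and shut the drawer.

servo_tool([
  [0.1, 0.6, -0.8, 0, 0],
  [0.2, 1.2, -1.6, 0, 0],
  [0.3, 1.8, -2.6, 0, 0],
  [0.3, 2.4, -3.6, 0, 0],
  [0.3, 2.8, -4.4, 0, 0],
])

```text
time_s: 20.43
tcp_pos: [0.5401, 0.1757, 0.0884]
ee_rot: [[0.066, -0.998, 0.001], [-0.998, -0.066, 0.001], [-0.0, -0.001, -1.0]]
wrist_force: [1.2, -0.2, -0.3]
gripper_width: 0.394
gripper_force: 0.0
```

servo_tool([
  [0, 0, 0, 0, 0],
  [0, 0, 0, 0, 0],
  [0, 0, 0, 0, 0],
  [0, 0.4, 0, 0, 0],
  [0, 0.7, 0, 0, 0],
])

```text
time_s: 20.85
tcp_pos: [0.541, 0.1952, 0.0917]
ee_rot: [[0.063, -0.998, 0.004], [-0.998, -0.063, 0.002], [-0.002, -0.004, -1.0]]
wrist_force: [0.1, 0.7, 0.0]
gripper_width: 0.04
gripper_force: 0.0
```

servo_tool([
  [0, 0.1, 0, 0, 0],
  [0, 0.2, 0, 0, 0],
  [-0.02, 0.4, 0, 0, 0],
  [-0.04, 0.6, 0, 0, 0],
  [-0.05, 0.8, 0, 0, 0],
])

```text
time_s: 21.27
tcp_pos: [0.5382, 0.2185, 0.0896]
ee_rot: [[0.064, -0.998, -0.0], [-0.998, -0.064, -0.001], [0.001, 0.0, -1.0]]
wrist_force: [0.8, -3.8, 0.7]
gripper_width: 0.001
gripper_force: 0.5
```

servo_tool([
  [-0.01, 0.25, 0, 0, 0],
  [-0.03, 0.5, 0, 0, 0],
  [-0.05, 0.75, 0, 0, 0],
  [-0.06, 1, 0, 0, 0],
  [-0.08, 1.25, 0, 0, 0],
])

```text
time_s: 21.68
tcp_pos: [0.5357, 0.2565, 0.0894]
ee_rot: [[0.064, -0.998, -0.0], [-0.998, -0.064, -0.0], [0.0, 0.0, -1.0]]
wrist_force: [0.3, -1.5, 0.1]
gripper_width: 0.003
gripper_force: 1.0
```

servo_tool([
  [-0.01, 0.25, 0, 0, 0],
  [-0.03, 0.5, 0, 0, 0],
  [-0.05, 0.75, 0, 0, 0],
  [-0.06, 1, 0, 0, 0],
  [-0.08, 1.25, 0, 0, 0],
])

```text
time_s: 22.1
tcp_pos: [0.5333, 0.294, 0.0893]
ee_rot: [[0.064, -0.998, -0.0], [-0.998, -0.064, -0.0], [0.0, 0.0, -1.0]]
wrist_force: [-1.1, -2.1, 0.1]
gripper_width: 0.004
gripper_force: 1.0
```

servo_tool([
  [-0.01, 0.25, 0, 0, 0],
  [-0.03, 0.5, 0, 0, 0],
  [-0.05, 0.75, 0, 0, 0],
  [-0.06, 1, 0, 0, 0],
  [-0.08, 1.2, 0, 0, 0],
])

```text
time_s: 22.52
tcp_pos: [0.531, 0.3287, 0.0893]
ee_rot: [[0.064, -0.998, -0.001], [-0.998, -0.064, -0.003], [0.003, 0.001, -1.0]]
wrist_force: [1.2, -5.9, 0.8]
gripper_width: 0.006
gripper_force: 3.3
```

servo_tool([
  [-0.01, 0.15, 0, 0, 0],
  [-0.02, 0.3, 0, 0, 0],
  [-0.03, 0.45, 0, 0, 0],
  [-0.03, 0.55, 0, 0, 0],
  [-0.03, 0.6, 0, 0, 0],
])

```text
time_s: 22.93
tcp_pos: [0.5297, 0.3464, 0.0893]
ee_rot: [[0.064, -0.998, -0.002], [-0.998, -0.064, -0.003], [0.003, 0.002, -1.0]]
wrist_force: [-0.5, -6.3, 1.8]
gripper_width: 0.004
gripper_force: 3.1
```

servo_tool([
  [0, 0.1, 0, 0, 0],
  [0, 0.2, 0, 0, 0],
  [0, 0.25, 0, 0, 0],
  [0, 0.25, 0, 0, 0],
  [0, 0.25, 0, 0, 0],
])

```text
time_s: 23.35
tcp_pos: [0.5293, 0.3538, 0.0893]
ee_rot: [[0.064, -0.998, -0.003], [-0.998, -0.064, -0.003], [0.003, 0.003, -1.0]]
wrist_force: [-1.5, -4.3, 2.1]
gripper_width: 0.006
gripper_force: 2.4
```

servo_tool([
  [0, 0.1, 0, 0, 0],
  [0, 0.18, 0, 0, 0],
  [0, 0.18, 0, 0, 0],
  [0, 0.18, 0, 0, 0],
  [0, 0.18, 0, 0, 0],
])

```text
time_s: 23.77
tcp_pos: [0.529, 0.3587, 0.0892]
ee_rot: [[0.064, -0.998, -0.003], [-0.998, -0.064, -0.004], [0.004, 0.004, -1.0]]
wrist_force: [-2.5, -5.9, 2.8]
gripper_width: 0.003
gripper_force: 3.0
```

servo_tool([
  [0, 0.05, 0, 0, 0],
  [0, 0.08, 0, 0, 0],
  [0, 0.08, 0, 0, 0],
  [0, 0.08, 0, 0, 0],
  [0, 0.08, 0, 0, 0],
])

```text
time_s: 24.18
tcp_pos: [0.5289, 0.3606, 0.0892]
ee_rot: [[0.063, -0.998, -0.004], [-0.998, -0.063, -0.005], [0.005, 0.004, -1.0]]
wrist_force: [-2.7, -6.9, 3.5]
gripper_width: 0.007
gripper_force: 3.4
```

servo_tool([
  [0, 0.05, 0, 0, 0],
  [0, 0.08, 0, 0, 0],
  [0, 0.08, 0, 0, 0],
  [0, 0.08, 0, 0, 0],
  [0, 0.08, 0, 0, 0],
])

```text
time_s: 24.6
tcp_pos: [0.5288, 0.3606, 0.0892]
ee_rot: [[0.063, -0.998, -0.006], [-0.998, -0.063, -0.009], [0.008, 0.006, -1.0]]
wrist_force: [-0.4, -11.9, 4.5]
gripper_width: 0.006
gripper_force: 6.4
```

The drawer is against its stop. Back off and check.

servo_tool([
  [0, -0.3, 0, 0, 0],
  [0, -1, 0, 0, 0],
  [0, -2, 0, 0, 0],
  [0, -3, 0, 0, 0],
  [0, -4, 0, 0, 0],
])

```text
time_s: 25.02
tcp_pos: [0.5309, 0.2454, 0.0898]
ee_rot: [[0.065, -0.998, 0.003], [-0.998, -0.065, 0.003], [-0.002, -0.003, -1.0]]
wrist_force: [0.3, -0.4, -0.8]
gripper_width: 0.006
gripper_force: 0.0
```

servo_tool([
  [0, -0.6, 1, 0, 60],
  [0, -1.5, 2, 0, 60],
  [0, -2.6, 3, 0, 60],
  [0, -3.8, 3.6, 0, 60],
  [0, -5, 4, 0, 60],
])

```text
time_s: 25.43
tcp_pos: [0.5321, 0.0953, 0.213]
ee_rot: [[0.066, -0.998, 0.008], [-0.998, -0.066, 0.004], [-0.003, -0.008, -1.0]]
wrist_force: [2.0, 0.0, -0.4]
gripper_width: 0.302
gripper_force: 0.0
```

```bash
python3 - <<'E'
from h import *
print(r.sense()['tcp_pos'])
c=cap('top','top8');w=cap('wrist','wrist8');s=cap('scene','scene8')
for q in blobs(c,(0,0,120),(179,70,255),(235,220,335,315)):
    (u,v),rad=cv2.minEnclosingCircle(q); print((u,v),rad,onz(c,u,v,.065))
for q in blobs(c,(0,90,40),(14,255,160),(280,170,350,215)):
    b=cv2.boxPoints(cv2.minAreaRect(q)); print('carton',[onz(c,*p,.06)[:2].tolist() for p in b],onz(c,*b.mean(0),.06))
for q in blobs(c,(36,60,25),(95,255,255),(100,170,180,335),40):
    b=cv2.boxPoints(cv2.minAreaRect(q)); print([onz(c,*p,.123)[:2].tolist() for p in b])
a=c['pixels'][150:350,80:340];b=s['pixels'][60:300,220:460]
cv2.imwrite('pics/z8.png',np.hstack([cv2.resize(a,(400,360)),cv2.resize(b,(400,360))])[:,:,::-1])
E
```

```text
[0.53210771 0.09529536 0.21298528]
(308.28570556640625, 297.0) 13.11264419555664 [ 0.4276 -0.0135  0.065 ]
carton [[0.655, 0.03], [0.703, 0.0234], [0.6869, -0.0913], [0.6391, -0.0843]] [ 0.6709 -0.0306  0.06  ]
[[0.6664, 0.3883], [0.6674, 0.3665], [0.4815, 0.353], [0.4805, 0.3745]]
```

View pics/z8.png

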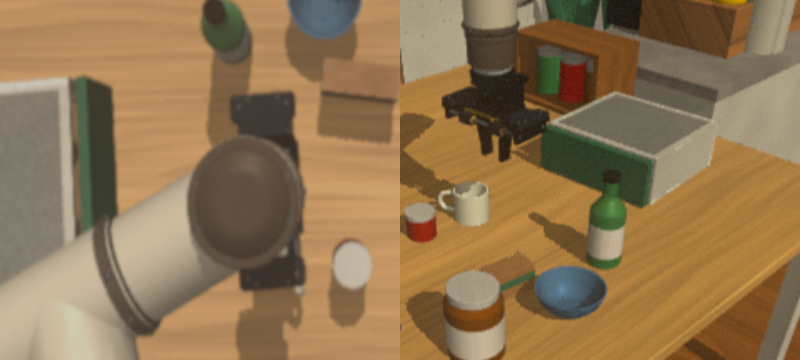

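The drawer is flush and shut, and the tin and carton have not moved. The carton comes next.

servo_tool([
  [0.9, -0.85, 0, -0.1, 60],
  [1.8, -1.7, 0, -0.2, 60],
  [2.8, -2.6, 0, -0.2, 60],
  [3.7, -3.4, 0, -0.2, 60],
  [4.6, -4.2, 0, -0.2, 60],
])

```text
time_s: 26.0
tcp_pos: [0.6702, -0.0305, 0.2086]
ee_rot: [[-0.134, -0.991, 0.001], [-0.991, 0.134, 0.001], [-0.001, -0.001, -1.0]]
wrist_force: [0.6, 0.9, -0.1]
gripper_width: 0.681
gripper_force: 0.0
```

servo_tool([
  [0, 0, 0, 0, 60],
  [0, 0, -1.2, 0, 60],
  [0, 0, -2.4, 0, 60],
  [0, 0, -3, 0, 60],
  [0, 0, -3, 0, 60],
])

```text
time_s: 26.42
tcp_pos: [0.6651, -0.0296, 0.1129]
ee_rot: [[-0.136, -0.991, -0.011], [-0.991, 0.136, -0.0], [0.002, 0.011, -1.0]]
wrist_force: [-1.7, 0.1, -0.2]
gripper_width: 0.689
gripper_force: 0.0
```

Down to TCP z ≈ 0.038 and grip.

servo_tool([
  [0, 0, -0.9, 0, 60],
  [0, 0, -1.8, 0, 60],
  [0, 0, -2.6, 0, 60],
  [0, 0, -2.7, 0, 60],
  [0, 0, -2.7, 0, 50],
])

```text
time_s: 26.83
tcp_pos: [0.6683, -0.03, 0.038]
ee_rot: [[-0.134, -0.991, -0.001], [-0.991, 0.134, -0.001], [0.001, 0.001, -1.0]]
wrist_force: [-0.4, -0.4, 0.6]
gripper_width: 0.667
gripper_force: 0.0
```

servo_tool([
  [0, 0, 0, 0, 40],
  [0, 0, 0, 0, 30],
  [0, 0, 0, 0, 30],
  [0, 0, 0, 0, 30],
  [0, 0, 0, 0, 30],
])

```text
time_s: 27.25
tcp_pos: [0.6704, -0.0304, 0.0412]
ee_rot: [[-0.135, -0.991, 0.006], [-0.991, 0.135, 0.001], [-0.001, -0.006, -1.0]]
wrist_force: [1.0, 1.8, 6.2]
gripper_width: 0.513
gripper_force: 29.9
```

servo_tool([
  [0, 0, 0.5, 0, 30],
  [0, 0, 1.4, 0, 30],
  [0, 0, 2.5, 0, 30],
  [0, 0, 3.6, 0, 30],
  [0, 0, 4.6, 0, 30],
])

```text
time_s: 27.67
tcp_pos: [0.6673, -0.0312, 0.1778]
ee_rot: [[-0.136, -0.991, -0.002], [-0.991, 0.136, 0.0], [0.0, 0.002, -1.0]]
wrist_force: [0.6, -1.2, -2.1]
gripper_width: 0.515
gripper_force: 29.9
```

servo_tool([
  [-0.6, -0.8, 0, 0.06, 30],
  [-1.2, -1.7, 0, 0.12, 30],
  [-1.6, -2.7, 0, 0.18, 30],
  [-1.8, -3.7, 0, 0.18, 30],
  [-1.9, -4.6, 0, 0.18, 30],
])

```text
time_s: 28.08
tcp_pos: [0.6089, -0.1702, 0.1763]
ee_rot: [[0.044, -0.999, -0.003], [-0.999, -0.044, 0.001], [-0.001, 0.002, -1.0]]
wrist_force: [0.6, 0.6, -1.8]
gripper_width: 0.511
gripper_force: 29.9
```

servo_tool([
  [-0.3, -0.9, 0, 0, 30],
  [-0.6, -1.8, 0, 0, 30],
  [-1, -2.7, 0, 0, 30],
  [-1.3, -3.6, 0, 0, 30],
  [-1.6, -4.5, 0, 0, 30],
])

```text
time_s: 28.5
tcp_pos: [0.5614, -0.3048, 0.1758]
ee_rot: [[0.043, -0.999, -0.002], [-0.999, -0.043, 0.001], [-0.001, 0.002, -1.0]]
wrist_force: [0.1, -0.5, -2.5]
gripper_width: 0.52
gripper_force: 29.9
```

```bash
python3 - <<'E'
from h import *
print(r.sense()['tcp_pos'])
c=cap('top','top9');w=cap('wrist','wrist9')
a=c['pixels'][180:340,280:540]
cv2.imwrite('pics/z9.png',np.hstack([cv2.resize(a,(400,360)),cv2.resize(w['pixels'],(400,360))])[:,:,::-1])
E
```

```text
[ 0.56140558 -0.30484431  0.17582954]
```

View pics/z9.png

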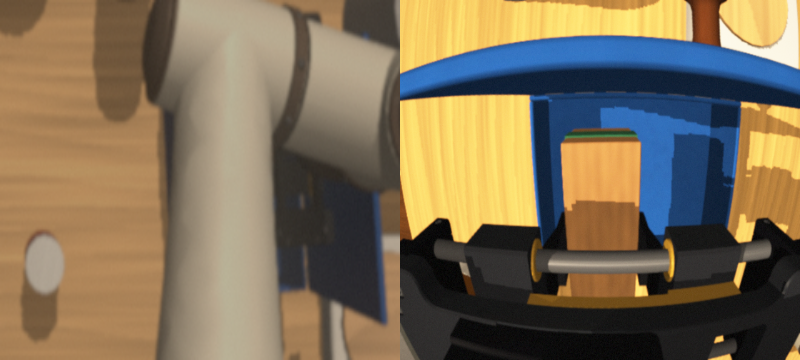

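The wrist view shows the carton, spanning (562–640) in the composite, over the box opening and clear of the walls at about (535) and (738). Lower and release.

servo_tool([
  [0, 0, -1, 0, 30],
  [0, 0, -2, 0, 30],
  [0, 0, -3, 0, 30],
  [0, 0, -3.8, 0, 30],
  [0, 0, -4.2, 0, 30],
])

```text
time_s: 29.02
tcp_pos: [0.5603, -0.3025, 0.0464]
ee_rot: [[0.043, -0.999, -0.007], [-0.999, -0.043, 0.003], [-0.003, 0.007, -1.0]]
wrist_force: [-1.0, 0.6, 0.1]
gripper_width: 0.511
gripper_force: 29.9
```

servo_tool([
  [0, 0, 0, 0, 30],
  [0, 0, -0.05, 0, 30],
  [0, 0, -0.05, 0, 50],
  [0, 0, -0.05, 0, 58],
  [0, 0, -0.05, 0, 58],
])

```text
time_s: 29.43
tcp_pos: [0.5643, -0.3042, 0.0508]
ee_rot: [[0.044, -0.999, 0.003], [-0.999, -0.044, -0.001], [0.001, -0.003, -1.0]]
wrist_force: [0.7, 1.1, 0.9]
gripper_width: 0.627
gripper_force: 0.0
```

servo_tool([
  [0, 0, 0.5, 0, 58],
  [0, 0, 1.6, 0, 58],
  [0, 0, 2.8, 0, 58],
  [0, 0.6, 4, 0, 70],
  [-0.4, 1.6, 4.2, 0, 80],
])

```text
time_s: 29.85
tcp_pos: [0.5566, -0.2588, 0.1834]
ee_rot: [[0.043, -0.999, 0.016], [-0.999, -0.043, -0.006], [0.007, -0.016, -1.0]]
wrist_force: [1.6, 1.0, 0.8]
gripper_width: 0.746
gripper_force: 0.0
```

servo_tool([
  [-0.4, 0.8, 0, 0, 80],
  [-0.8, 1.6, 0, 0, 80],
  [-1.2, 2.4, 0, 0, 80],
  [-1.6, 3.2, 0, 0, 80],
  [-2, 4, 0, 0, 80],
])

```text
time_s: 30.27
tcp_pos: [0.4909, -0.135, 0.1763]
ee_rot: [[0.044, -0.999, 0.003], [-0.999, -0.044, 0.0], [0.0, -0.003, -1.0]]
wrist_force: [0.4, 0.1, -0.4]
gripper_width: 0.916
gripper_force: 0.0
```

servo_tool([
  [-0.4, 0.8, 0, 0, 80],
  [-0.8, 1.6, 0, 0, 80],
  [-1.2, 2.4, 0, 0, 80],
  [-1.6, 3.2, 0, 0, 80],
  [-2, 3.7, 0, 0, 80],
])

```text
time_s: 30.68
tcp_pos: [0.4311, -0.0233, 0.1763]
ee_rot: [[0.045, -0.999, 0.003], [-0.999, -0.045, 0.001], [-0.001, -0.003, -1.0]]
wrist_force: [-0.4, 0.9, 0.5]
gripper_width: 0.922
gripper_force: 0.0
```

```bash
python3 - <<'E'
from h import *
print(r.sense()['tcp_pos'])
c=cap('top','top10');w=cap('wrist','wrist10')
for q in blobs(c,(0,0,120),(179,70,255),(235,220,335,315)):
    (u,v),rad=cv2.minEnclosingCircle(q); print((u,v),rad,onz(c,u,v,.065))
wl(w,(100,0,500,270),(.065,))
a=c['pixels'][180:340,280:540]
cv2.imwrite('pics/z10.png',np.hstack([cv2.resize(a,(400,360)),cv2.resize(w['pixels'],(400,360))])[:,:,::-1])
E
```

```text
[ 0.43106756 -0.02333451  0.17628403]
(316.5, 306.5) 19.039531707763672 [ 0.4057 -0.0323  0.065 ]
(263.69073486328125, 294.3814392089844) 21.78427505493164 [0.4342 0.0903 0.065 ]
(284.1853398617512, 220.35843894009216) 34.66217803955078 [[0.4284, -0.0167]]
```

View pics/z10.png

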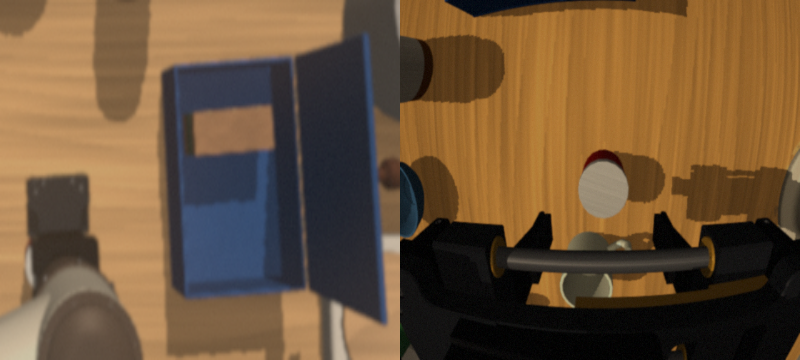

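The carton lies flat in the box. The tin's top is at (284,220) in the wrist image, which gives (0.428, -0.016). Grasp it.

servo_tool([
  [-0.08, 0.27, 0, 0, 80],
  [-0.08, 0.27, -1.2, 0, 80],
  [-0.08, 0.27, -2.4, 0, 80],
  [-0.08, 0.27, -3.6, 0, 80],
  [-0.08, 0.27, -4.5, 0, 80],
])

```text
time_s: 31.2
tcp_pos: [0.4289, -0.0172, 0.0384]
ee_rot: [[0.043, -0.999, 0.0], [-0.999, -0.043, 0.0], [-0.0, -0.0, -1.0]]
wrist_force: [0.3, 0.3, 0.0]
gripper_width: 0.922
gripper_force: 0.0
```

servo_tool([
  [0, 0, 0, 0, 80],
  [0, 0, 0, 0, 60],
  [0, 0, 0, 0, 45],
  [0, 0, 0, 0, 45],
  [0, 0, 0, 0, 45],
])

```text
time_s: 31.62
tcp_pos: [0.43, -0.0165, 0.0418]
ee_rot: [[0.044, -0.999, 0.004], [-0.999, -0.044, 0.001], [-0.001, -0.004, -1.0]]
wrist_force: [-2.3, 0.2, 2.0]
gripper_width: 0.704
gripper_force: 1.0
```

servo_tool([
  [0, 0, 0, 0, 45],
  [0, 0, 0, 0, 45],
  [0, 0, 0.6, 0, 45],
  [0, 0, 1.8, 0, 45],
  [0, 0, 3, 0, 45],
])

```text
time_s: 32.03
tcp_pos: [0.4276, -0.0172, 0.1307]
ee_rot: [[0.044, -0.999, -0.003], [-0.999, -0.044, -0.001], [0.001, 0.003, -1.0]]
wrist_force: [1.0, 1.0, -2.5]
gripper_width: 0.662
gripper_force: 30.0
```

servo_tool([
  [0, -0.4, 0.8, 0, 45],
  [0.1, -1.4, 1.2, 0, 45],
  [0.2, -2.5, 1.2, 0, 45],
  [0.3, -3.6, 1.2, 0, 45],
  [0.4, -4.7, 1.2, 0, 45],
])

```text
time_s: 32.45
tcp_pos: [0.4407, -0.159, 0.1671]
ee_rot: [[0.045, -0.999, 0.002], [-0.999, -0.045, 0.0], [-0.0, -0.003, -1.0]]
wrist_force: [-0.4, 0.4, -2.3]
gripper_width: 0.658
gripper_force: 30.0
```

servo_tool([
  [0.1, -1, 0, 0, 45],
  [0.2, -2, 0, 0, 45],
  [0.4, -3.2, 0, 0, 45],
  [0.5, -4.3, 0, 0, 45],
  [0.5, -5, 0, 0, 45],
])

```text
time_s: 32.87
tcp_pos: [0.4561, -0.3105, 0.1663]
ee_rot: [[0.042, -0.999, 0.001], [-0.999, -0.042, -0.001], [0.001, -0.001, -1.0]]
wrist_force: [-0.0, 1.3, -0.8]
gripper_width: 0.658
gripper_force: 30.0
```

servo_tool([
  [0, 0, 0, 0, 45],
  [0, 0, -1, 0, 45],
  [0, 0, -2, 0, 45],
  [0, 0, -3, 0, 45],
  [0, 0, -3.7, 0, 45],
])

```text
time_s: 33.28
tcp_pos: [0.4542, -0.3067, 0.053]
ee_rot: [[0.043, -0.999, -0.002], [-0.999, -0.043, 0.002], [-0.002, 0.002, -1.0]]
wrist_force: [-0.3, 0.4, -2.1]
gripper_width: 0.663
gripper_force: 30.0
```

servo_tool([
  [0, 0, -0.2, 0, 45],
  [0, 0, -0.2, 0, 45],
  [0, 0, -0.2, 0, 65],
  [0, 0, -0.2, 0, 68],
  [0, 0, -0.2, 0, 68],
])

```text
time_s: 33.7
tcp_pos: [0.457, -0.3081, 0.0506]
ee_rot: [[0.044, -0.999, 0.003], [-0.999, -0.044, -0.001], [0.001, -0.003, -1.0]]
wrist_force: [-0.7, -0.0, 0.8]
gripper_width: 0.766
gripper_force: 0.0
```

servo_tool([
  [0, 0, 0.5, 0, 68],
  [0, 0, 1.6, 0, 68],
  [0, 0, 2.8, 0, 68],
  [0, 0, 4, 0, 60],
  [0, 0, 5.2, 0, 40],
])

```text
time_s: 34.12
tcp_pos: [0.4558, -0.3078, 0.2079]
ee_rot: [[0.044, -0.999, 0.002], [-0.999, -0.044, -0.001], [0.001, -0.002, -1.0]]
wrist_force: [0.9, -0.4, 0.1]
gripper_width: 0.702
gripper_force: 0.0
```

servo_tool([
  [0, 0, 1, 0, 0],
  [0, 0, 2, 0, 0],
  [0, 0, 3, 0, 0],
  [0, 0, 3.8, 0, 0],
  [0, 0, 4.2, 0, 0],
])

```text
time_s: 34.53
tcp_pos: [0.4566, -0.3084, 0.3365]
ee_rot: [[0.044, -0.999, 0.008], [-0.999, -0.044, -0.004], [0.004, -0.008, -1.0]]
wrist_force: [0.4, -0.3, 0.7]
gripper_width: 0.334
gripper_force: 0.0
```

servo_tool([
  [0, -1.1, 0, 0, 0],
  [0, -2.3, 0, 0, 0],
  [0, -3.5, 0, 0, 0],
  [0, -4.7, 0, 0, 0],
  [0, -5.9, 0, 0, 0],
])

```text
time_s: 34.95
tcp_pos: [0.4556, -0.4863, 0.3325]
ee_rot: [[0.044, -0.999, 0.002], [-0.999, -0.044, -0.001], [0.001, -0.002, -1.0]]
wrist_force: [1.2, 0.4, 0.1]
gripper_width: 0.025
gripper_force: 0.0
```

```bash
python3 - <<'E'
from h import *
s=r.sense();print(s['tcp_pos'],s['wrist_force'])
c=cap('scene','scene11'); t=cap('top','top11')
cv2.imwrite('pics/z11.png',np.hstack([cv2.resize(c['pixels'][100:340,30:300],(450,400)),cv2.resize(t['pixels'][180:340,370:560],(350,400))])[:,:,::-1])
E
```

```text
[ 0.45555466 -0.48629152  0.33245417] [1.1716452  0.44703609 0.09297943]
```

View pics/z11.png

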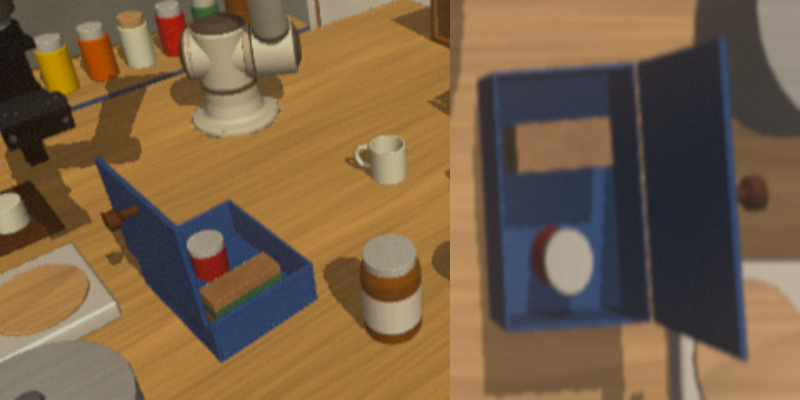

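The tin and carton are both inside the box, with the tin at (207,255) and the carton at (240,285) in the composite. The gripper is behind the lid, clear of its knob. Lower and sweep the lid over.

servo_tool([
  [0, 0, -1, 0, 0],
  [0, 0, -2, 0, 0],
  [0, 0, -2.8, 0, 0],
  [0, 0.8, -2.8, 0, 0],
  [0, 1.6, -2.8, 0, 0],
])

```text
time_s: 35.47
tcp_pos: [0.4547, -0.4358, 0.2449]
ee_rot: [[0.042, -0.999, -0.003], [-0.999, -0.042, 0.002], [-0.002, 0.003, -1.0]]
wrist_force: [0.5, 0.0, -0.3]
gripper_width: 0.004
gripper_force: 0.0
```

servo_tool([
  [0, 0.3, 0, 0, 0],
  [0, 0.7, 0, 0, 0],
  [0, 1.2, 0, 0, 0],
  [0, 1.7, -0.1, 0, 0],
  [0, 2.3, -0.25, 0, 0],
])

```text
time_s: 35.88
tcp_pos: [0.4561, -0.3683, 0.2415]
ee_rot: [[0.044, -0.999, 0.003], [-0.999, -0.044, -0.003], [0.003, -0.003, -1.0]]
wrist_force: [-1.2, -1.4, 0.1]
gripper_width: 0.006
gripper_force: 1.0
```

servo_tool([
  [0, 0.6, -0.15, 0, 0],
  [0, 1.2, -0.4, 0, 0],
  [0, 1.7, -0.7, 0, 0],
  [0, 2.3, -1.2, 0, 0],
  [0, 2.8, -1.75, 0, 0],
])

```text
time_s: 36.3
tcp_pos: [0.4565, -0.2834, 0.1886]
ee_rot: [[0.044, -0.999, 0.004], [-0.999, -0.044, -0.002], [0.002, -0.004, -1.0]]
wrist_force: [-0.3, -1.1, 0.3]
gripper_width: 0.005
gripper_force: 0.6
```

servo_tool([
  [0, 0.3, -0.45, 0, 0],
  [0, 0.55, -0.9, 0, 0],
  [0, 0.8, -1.35, 0, 0],
  [0, 0.95, -1.75, 0, 0],
  [0, 1.1, -2.1, 0, 0],
])

```text
time_s: 36.72
tcp_pos: [0.4564, -0.2504, 0.1245]
ee_rot: [[0.045, -0.999, 0.002], [-0.999, -0.045, -0.001], [0.001, -0.002, -1.0]]
wrist_force: [0.4, -0.7, 1.2]
gripper_width: 0.004
gripper_force: 0.4
```

Press straight down to shut.

servo_tool([
  [0, 0.05, -0.2, 0, 0],
  [0, 0.1, -0.4, 0, 0],
  [0, 0.1, -0.6, 0, 0],
  [0, 0.1, -0.6, 0, 0],
  [0, 0.1, -0.6, 0, 0],
])

```text
time_s: 37.13
tcp_pos: [0.4561, -0.2479, 0.1062]
ee_rot: [[0.044, -0.999, 0.001], [-0.999, -0.044, -0.0], [0.0, -0.001, -1.0]]
wrist_force: [0.2, 0.5, -0.5]
gripper_width: 0.007
gripper_force: 0.0
```

servo_tool([
  [0, 0, -0.05, 0, 0],
  [0, 0, -0.1, 0, 0],
  [0, 0, -0.1, 0, 0],
  [0, 0, -0.1, 0, 0],
  [0, 0, -0.1, 0, 0],
])

```text
time_s: 37.55
tcp_pos: [0.4563, -0.2481, 0.1058]
ee_rot: [[0.045, -0.999, 0.002], [-0.999, -0.045, -0.001], [0.001, -0.002, -1.0]]
wrist_force: [-3.3, 4.4, 15.2]
gripper_width: 0.003
gripper_force: 7.6
```

The lid is bottomed on the rim with 15 N on it. Retreat and check everything.

servo_tool([
  [0, 0, 0.5, 0, 0],
  [0, 0, 1.5, 0, 0],
  [0, 0, 2.6, 0, 0],
  [-0.8, 0.8, 3.4, 0, 0],
  [-1.6, 1.6, 4, 0, 0],
])

```text
time_s: 37.97
tcp_pos: [0.4088, -0.2002, 0.2251]
ee_rot: [[0.042, -0.999, 0.003], [-0.999, -0.042, -0.001], [0.001, -0.003, -1.0]]
wrist_force: [0.6, 0.9, -0.4]
gripper_width: 0.004
gripper_force: 0.0
```

```bash
python3 - <<'E'
from h import *
s=r.sense();print(s['tcp_pos'],s['wrist_force'])
c=cap('scene','scene12'); t=cap('top','top12')
cv2.imwrite('pics/z12.png',np.hstack([cv2.resize(c['pixels'],(450,400)),cv2.resize(t['pixels'][150:350],(350,400))])[:,:,::-1])
E
```

```text
[ 0.4088453  -0.20024428  0.22511648] [ 0.59254248  0.92109852 -0.35039262]
```

View pics/z12.png

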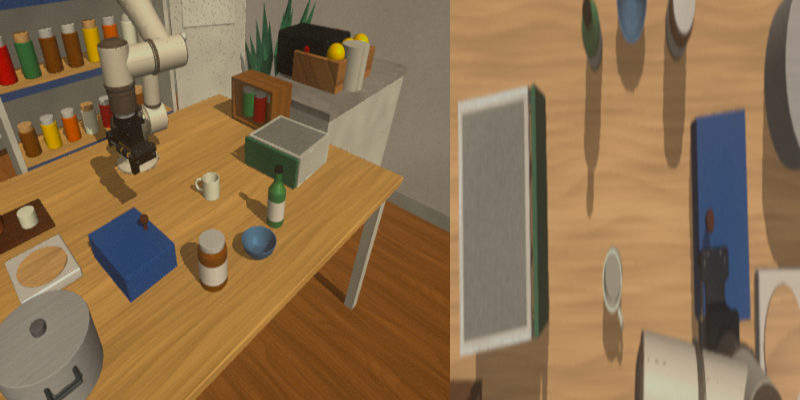

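The lid is flat on the box, the drawer is flush and the bystanders have not moved. I'll hand in.

```bash
python3 -c "
from station import r
print(r.finish_job())"
```

```text
the job is handed in; nothing more can be done
None
```

I handed the job in; `finish_job` gave no verdict. The amber and orange jars, the only two out, were upright in the tray before I pushed the drawer shut and flush (not visible afterwards), and the tin and carton are in the blue box with its lid down.

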